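# Pack the sound box and hold its front up on a wedge

### The job

Pack the battery block and the capacitor can side by side, upright and fully down, into the open steel case on the base board and let go of them. Then take the wooden wedge, lay it flat on the board and push its thin end under the case's plywood front until both front feet are just clear of the board, by about 4 mm, with the back feet still down. Finish there, still gripping the wedge so that it holds the case up, with the robot off the case and its contents, and leave the phone, tape, glue bottle and screwdriver where they are.

Things in the scene. Friction and masses are not known exactly. Their poses are not given: they have to be found in the camera images.
- board: Fixed plywood board, 280 (x) by 200 (y) by 12 mm; origin at the centre of its underside, top at z = 12 mm. A wooden stop batten (20 mm thick, 160 mm along y, top 37 mm above the bench) is fixed across it, its near face at x = +94.5 mm. The case stands with its back to the batten; the wedge is pushed along the board's +x.
- case: Loose open steel case, 0.45 kg, on the board, square to it, back (+x) within 3 mm of the batten, up to 25 mm off the board's middle line. Origin midway between its feet, at their undersides. Four feet 10 mm tall, 14 mm wide at x +-24, y +-50 mm. Inner floor z = 13, rim z = 48 mm. Inside 64 (x) by 110 mm (y), walls 3 mm.
- case_lip (a point): Middle of the lower edge of the case's plywood front (6 mm thick, 134 mm wide, from 10 to 48 mm above the board; its face is at the case's x = -41 mm). The wedge meets this edge: 10 mm above the board at rest; the slot below is open over 86 mm between the front feet. Axes as the case's.
- case_floor (a point): Centre of the case's inner floor, on its surface. Axes as the case's.
- foot_a (a point): Underside centre of the case's front foot at its y = -50 mm; touches the board (z = 12 mm) at rest.
- foot_b (a point): Underside centre of the case's front foot at its y = +50 mm.
- foot_rear (a point): Point midway between the undersides of the two rear feet.
- battery: Loose grey upright battery block with a black band, 54 mm (its x) by 42 mm (its y) by 75 mm tall (its lowest 4 mm drawn in by 4 mm all round), about 0.26 kg, standing on the bench with two small terminals on top; origin at the centre of its underside.
- can: Loose plain aluminium capacitor can, 54 mm in diameter and 75 mm tall, about 0.2 kg, lower edge bevelled by 5 mm, standing on the bench; origin at the centre of its underside. Battery and can start on the same side of the board, either one nearer the robot.
- wedge: Loose pale wood wedge, 125 (x) by 30 mm (y), 0.08 kg, flat on the bench. Origin at its underside's centre. Thin end x = +62.5 mm, 3 mm thick, rising 1 in 5 to 20 mm at x = -22.5; from there to x = -62.5 a block 32 mm tall to grip by. On the board it meets the case 35 mm behind the thin end; each 5 mm more lifts that edge 1 mm, the front feet 0.7 mm. Push 5 to 15 N.
- phone: Bystander: black phone, 150 x 72 x 9 mm, lying on the bench. Origin at the centre of its underside.
- tape: Bystander: roll of tape, 96 mm across, 24 mm tall, lying flat. Origin at the centre of its underside.
- glue: Bystander: white glue bottle, 48 mm across, 130 mm tall. Origin at the centre of its underside.
- driver: Bystander: screwdriver lying on the bench, handle to its -x.
Things that resemble listed ones, but are neither listed nor needed, are in the scene too. Leave any turquoise or yellow look-alike of the battery alone.

How it is judged:
By the outcome, as a careful person would: the job done as asked, in the order asked, and still so for the second after the job is handed in, while the arm keeps its last pose, push and grip.
It also fails if it takes over 72 s, if anything falls off the work surface, if the arm or the gripper's body presses on something with over 40 N, if the wrist force passes 120 N, or if a joint passes its speed limit or range.

### The arm

A 7-joint arm with a two-finger parallel gripper is mounted at the origin on the work surface. World frame = base frame: x ahead of the robot, y to its left, z up, the work surface at z = 0. Lengths are in m, angles in rad, forces in N, time in s.
With the tool pointing down it reaches from about 0.425 to 1.025 m from the base axis. Payload 3.6 kg.
Tool frame: the origin (TCP) lies where the fingers leave the gripper's body, on its centre line; the fingertips stand 73 mm ahead of it and the grasp point (between the pads) lies 54 mm ahead of it; z points along the fingers, y is the direction in which the jaws open and shut (so a half turn about z gives the same grasp; the last joint's range is limited). The gripper opens to 85 mm and grips with 20 to 120 N. Pads are 22 mm wide; open, the fingers measure 114 mm over their backs; the gripper's body (76 mm by 85 mm) begins 54 mm behind the grasp point. The pads swing forward as they close: fully open they stand 13 mm farther back than shut.
Start: joints at [1.085, 0.591, 0.048, 1.609, -0.033, 0.943, -0.034], TCP at [0.277, -0.67, 0.304] pointing down, gripper open.
Joint ranges: [-2.69, 2.69], [-0.47, 2.24], [-1.27, 1.36], [0.19, 2.51], [-1.53, 4.68], [0.08, 2.07], [-3.09, 3.09]. Speed limits (rad/s): [2.57, 2.57, 3.14, 3.14, 3.14, 3.14, 3.14].

### API

Orientations are given as a rotation vector (axis times angle).
In Python, from cell import sense, camera, get_calibration, sign_off gives the robot as it stands.
- The arm moves only by the tool drive_tool, never from a script. Its argument "moves" is a list of rows, each an object of numbers: "dx", "dy", "dz": the shift along the tool's x, y, z in units of 40 mm (1.0 is 40 mm); "rx", "ry", "rz": the turn, a rotation vector about the tool's x, y, z in units of 6 degrees (1.0 is 6 degrees). In form: [{"dx": .., "dy": .., "dz": .., "rx": .., "ry": .., "rz": ..}, ...]. A call has 1 to 10 rows; each row shifts and turns the commanded pose from where the row before left it, along the tool's axes as they then stand; what a row does not reach is not made up. A row lasts 1/10 s, in which the tool goes at most 50 mm and 8.59 degrees, less where a joint would pass 70% of its speed; a pose out of reach is approached as far as the arm can. A call is refused whole if a number of a shift passes 1 or a number of a turn 1, either way. A call with a gripper value outside its range is refused whole. "gripper" is the opening in per cent of the stroke, from 0 (shut) to 100 (fully open), set as the call begins (left out, the last holds). The fingers move at their own pace and stop on an object; "squeeze" is the grip in N (left out, the last holds). Time passes only in rows, so rows that do not move let the fingers close. It gives the time, the measured TCP pose, the force and the opening at its end, in the units of the state.
- sense(): the state, without advancing time (a new reading comes with each control period).
- camera(name): name is "side" or "top"; returns (picture, depth): 384x512x3 uint8, red, green, blue; 384x512 float32, m along the optical axis (not along the pixel's ray), 0 where there is no reading.
- get_calibration(name): a dict with "mtx" (3x3 intrinsics, pixels), "extrinsics" (4x4, takes a point from world to camera coordinates). Camera axes: x right, y down, z forward; pixel columns grow to the right and rows downward; lengths in m; the calibration is good to about 2 mm. A picture is of the moment at which its call begins. get_calibration takes no time and is no camera call.
- sign_off(): hands the job in, once; it reports no verdict.
The state is a dict: "t": time; "q": joint angles; "qd": joint speeds; "joint_efforts": joint torques, N m; "tool_pos": TCP position; "tool_rot": TCP orientation; "force": force on the tool from outside, world axes, zero at the start; "torque": the same for the moment, N m; "grip_width": opening from 0.0 (shut) to 1.0 (fully open).
Only numpy, scipy, OpenCV 4.12 (cv2) and the standard library are available. Lean on these libraries where they do the work, as an engineer would, in place of code of your own. Each camera call takes 0.05 s, during which the arm holds its last target.

## Working session

There is one attempt and no reset: what is moved stays moved. The work goes in short steps, Python scripts to look and compute and a tool call to move; the robot and the scene stay as the last step left them, time stands still between calls to the robot, and variables do not carry over. Pictures are saved under pics/ and viewed, and the job is handed in when it is done.

Besides the shell and the picture viewer there is one more tool, called after "Request:" in YAML: its name, and indented under it one key for each argument. drive_tool: Moves the arm, as the interface text tells. Its arguments: {"type":"object","properties":{"moves":{"type":"array","items":{"type":"object","properties":{"dx":{"type":"number"},"dy":{"type":"number"},"dz":{"type":"number"},"rx":{"type":"number"},"ry":{"type":"number"},"rz":{"type":"number"}}}},"gripper":{"type":"number"},"squeeze":{"type":"number"}},"required":["moves"]}

```bash
ls -la; mkdir -p pics
python3 - <<'E'
from cell import sense,camera,get_calibration
import cv2,numpy as np
s=sense();print(s)
for n in("side","top"):
    p,d=camera(n);np.savez(f"{n}0.npz",p=p,d=d);cv2.imwrite(f"pics/{n}0.png",p[:,:,::-1]);c=get_calibration(n);print(n,c)
E
```

```text
total 12
drwxr-xr-x  3 agent agent 4096 Dec  6 17:12 .
drwxr-xr-x 23 root  root  4096 Dec  6 17:12 ..
drwxr-xr-x  2 agent agent 4096 Dec  6 17:12 pics
{'t': 0.0, 'q': array([ 1.08548193,  0.59215207,  0.04828247,  1.60985335, -0.03333882,
        0.94270758, -0.03372003]), 'qd': array([-0.00050239, -0.00240947,  0.0010718 , -0.00133192, -0.00054876,
        0.00175766, -0.00060803]), 'joint_efforts': array([-3.63196705e-04, -5.48682332e+01,  1.54661223e+00, -1.98123425e+01,
        9.41952865e-03,  8.66747636e-03,  8.27834526e-06]), 'tool_pos': array([ 0.27662313, -0.66941629,  0.30270492]), 'tool_rot': array([-3.07927408e+00, -6.11171852e-01,  8.46559305e-04]), 'force': array([ 0.30128416, -0.60315669,  0.51934158]), 'torque': array([-0.0038149 ,  0.00375941, -0.0113558 ]), 'grip_width': 0.9991694542121198}
side {'mtx': array([[438.55580132,   0.        , 260.56100852],
       [  0.        , 438.55580132, 190.92998118],
       [  0.        ,   0.        ,   1.        ]]), 'extrinsics': array([[-0.87267911, -0.48827425, -0.00440794,  0.47255985],
       [-0.37141149,  0.66961977, -0.64316628,  0.27052704],
       [ 0.31699318, -0.55964061, -0.76571386,  1.03431477],
       [ 0.        ,  0.        ,  0.        ,  1.        ]])}
top {'mtx': array([[385.70758139,   0.        , 263.736094  ],
       [  0.        , 385.70758139, 191.58880417],
       [  0.        ,   0.        ,   1.        ]]), 'extrinsics': array([[-0.02917107, -0.99932247, -0.02244236,  0.00821167],
       [-0.98994339,  0.03199192, -0.13779913,  0.55730578],
       [ 0.13842374,  0.01819692, -0.99020591,  1.11322188],
       [ 0.        ,  0.        ,  0.        ,  1.        ]])}
```

View pics/side0.png

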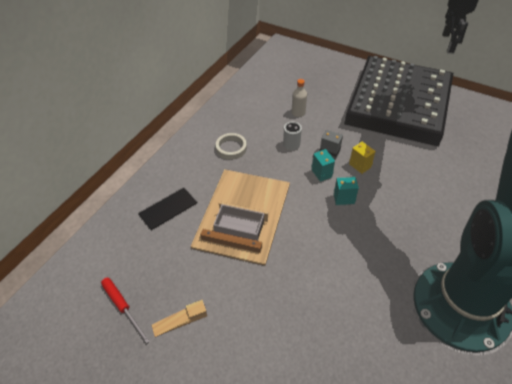

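View pics/top0.png

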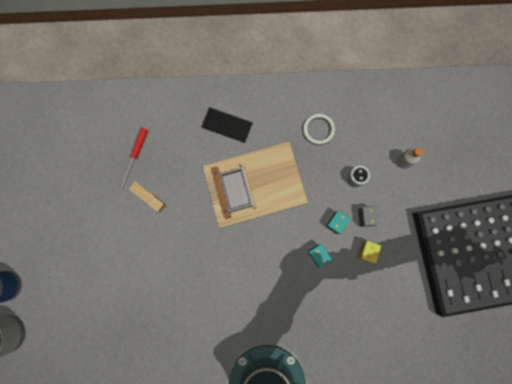

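Run:
```python
import cv2,numpy as np
t=np.load("top0.npz")["p"][:,:,::-1];s=np.load("side0.npz")["p"][:,:,::-1]
cv2.imwrite("pics/c1.png",cv2.resize(t[130:240,195:310],None,fx=6,fy=5,interpolation=2)[:600])
cv2.imwrite("pics/c2.png",cv2.resize(s[80:270,180:380],None,fx=4,fy=3.1,interpolation=2)[:600])
cv2.imwrite("pics/c3.png",cv2.resize(t[140:280,300:440],None,fx=4,fy=4,interpolation=2)[:600])
```

```text
(no output)
```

View pics/c1.png

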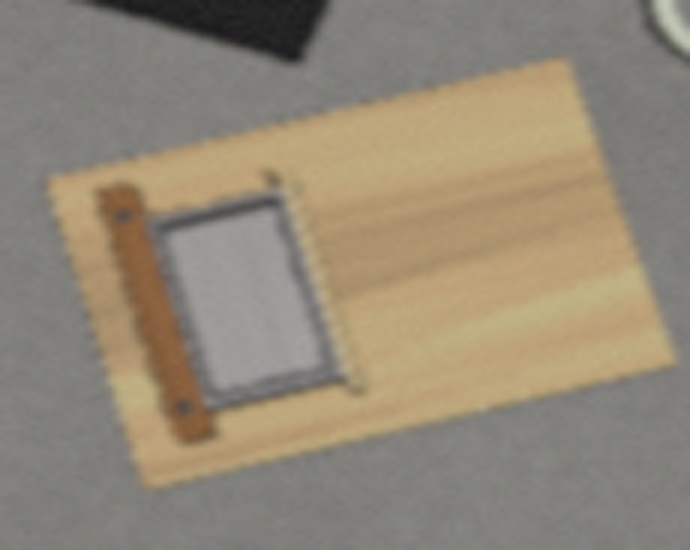

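View pics/c2.png

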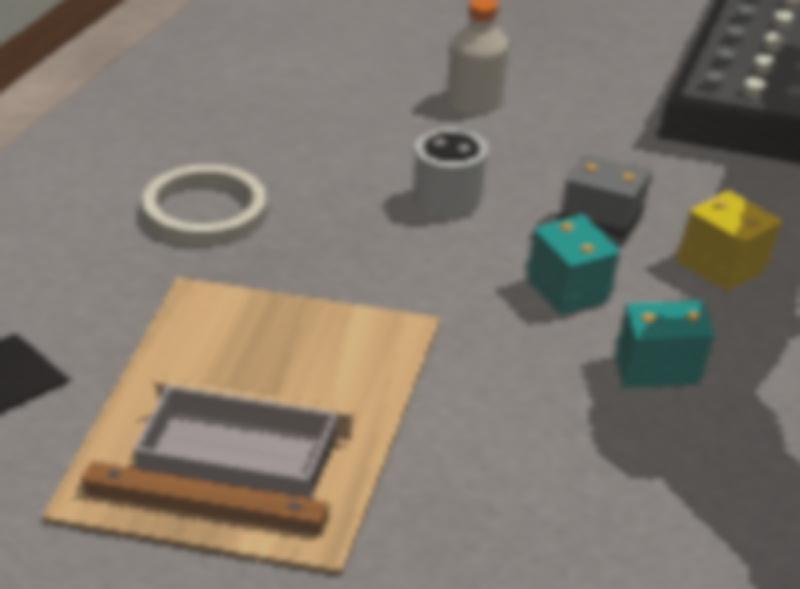

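View pics/c3.png

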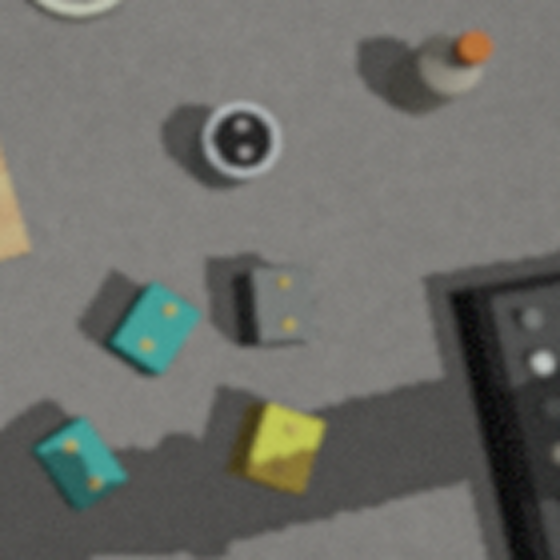

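```bash
cat > h.py <<'E'
import numpy as np,cv2
from cell import sense,camera,get_calibration
def ray(n,uv,z):
    c=get_calibration(n);K=c["mtx"];E=c["extrinsics"];R=E[:3,:3];C=-R.T@E[:3,3]
    uv=np.atleast_2d(np.asarray(uv,float));d=np.c_[(uv-K[:2,2])/K[0,0],np.ones(len(uv))]@R
    return C+d*((z-C[2])/d[:,2])[:,None]
def cloud(n,d):
    c=get_calibration(n);K=c["mtx"];E=c["extrinsics"]
    v,u=np.mgrid[:d.shape[0],:d.shape[1]]
    X=np.stack([(u-K[0,2])/K[0,0]*d,(v-K[1,2])/K[1,1]*d,d],-1)
    return (X-E[:3,3])@E[:3,:3]
def proj(n,P):
    c=get_calibration(n);q=(np.atleast_2d(P)@c["extrinsics"][:3,:3].T+c["extrinsics"][:3,3])@c["mtx"].T
    return q[:,:2]/q[:,2:]
def rect(P):
    (c,s,a)=cv2.minAreaRect((P[:,:2]*1000).astype(np.float32));return np.round(c,1),np.round(s,1),round(a,1)
E
python3 - <<'E'
from h import *
for n in("top","side"):
    f=np.load(n+"0.npz");p,d=f["p"],f["d"];X=cloud(n,d);X[d==0]=np.nan
    hsv=cv2.cvtColor(p,cv2.COLOR_RGB2HSV)
    wood=((hsv[...,0]<28)&(hsv[...,0]>8)&(hsv[...,1]>60)&(hsv[...,2]>80)).astype(np.uint8)
    k,l,st,ce=cv2.connectedComponentsWithStats(wood)
    for i in range(1,k):
        if st[i,4]>80:
            m=l==i;print(n,"wood",ce[i],st[i,4],"z med",np.nanmedian(X[m][:,2]))
            uv=np.argwhere(m)[:,::-1]
            h=cv2.convexHull(uv.astype(np.int32))[:,0]
            print("  rect@12mm",rect(ray(n,h,0.012)),"z0",rect(ray(n,h,0)),"@32",rect(ray(n,h,.02)))
            ap=cv2.approxPolyDP(h,4,True)[:,0];print("  approx",ap.tolist(),np.round(ray(n,ap,.012)[:,:2],3).tolist())
    Z=X[...,2]; 
    for lo,hi in((.066,.085),(.045,.066),(.026,.045)):
        m=((Z>lo)&(Z<hi)).astype(np.uint8);k,l,st,ce=cv2.connectedComponentsWithStats(m)
        for i in range(1,k):
            if 40<st[i,4]<4000:
                mm=l==i;print(n,lo,ce[i].round(),st[i,4],np.median(Z[mm]).round(4),rect(X[mm]),p[mm].mean(0).round())
E
```

```text
top wood [257.9285129  183.15649324] 4882 z med 0.01216168146694679
  rect@12mm (array([586.6,  20.2]), array([200.3, 279.9]), 14.2) z0 (array([588.6,  20.7]), array([202.4, 282.8]), 14.2) @32 (array([585.4,  19.9]), array([198.9, 278. ]), 14.2)
  approx [[306, 202], [219, 227], [203, 166], [288, 142]] [[0.525, -0.136], [0.457, 0.13], [0.647, 0.177], [0.714, -0.088]]
top wood [146.73058252 196.64320388] 412 z med 0.01536774772047818
  rect@12mm (array([557.3, 352.3]), array([123.4,  32.8]), 51.1) z0 (array([559. , 356.2]), array([124.7,  33.2]), 51.1) @32 (array([556.2, 349.6]), array([122.6,  32.6]), 51.1)
  approx [[163, 207], [155, 210], [130, 186], [136, 182]] [[0.523, 0.301], [0.515, 0.325], [0.592, 0.404], [0.604, 0.385]]
top wood [370.34042553 257.71631206] 141 z med 0.07423484643363024
  rect@12mm (array([ 352., -318.]), array([53.8, 29.2]), 88.4) z0 (array([ 351.6, -321. ]), array([54.4, 29.5]), 88.4) @32 (array([ 352.3, -316.1]), array([53.4, 29. ]), 88.4)
  approx [[379, 253], [375, 263], [361, 259], [361, 254]] [[0.366, -0.345], [0.337, -0.332], [0.35, -0.291], [0.364, -0
[... 8544 characters left out ...]
[322. 171.] 108 0.0345 (array([ 458.6, -205.4]), array([67.2, 34.1]), 1.2) [44. 73. 69.]
side 0.026 [344. 197.] 100 0.0354 (array([ 364.5, -160.8]), array([54.5, 42.5]), 30.7) [40. 71. 68.]
side 0.026 [239. 220.] 531 0.0286 (array([570.2,  62.8]), array([109. ,  51.1]), 17.9) [126. 118. 116.]
side 0.026 [233. 237.] 708 0.0385 (array([570.9,  90.9]), array([160. ,  96.7]), 18.0) [118.  86.  60.]
side 0.026 [456. 313.] 663 0.0351 (array([19.2, 33.1]), array([ 91.5, 187. ]), 62.3) [36. 48. 47.]
side 0.026 [112. 290.] 142 0.0277 (array([730.2, 378.2]), array([17.2, 87.6]), 67.8) [188.  41.  36.]
side 0.026 [196. 308.] 239 0.0338 (array([531.8, 319.7]), array([39.6, 31.6]), 52.0) [192. 158. 109.]
```

Candidates, as top-view pixels:
- **Battery:** the grey block at (369,216). Its look-alikes are turquoise at (338,221) and (320,255), and yellow at (371,252). The crop shows only (369,216) is grey with a black band.
- **Can:** the aluminium one at (360,175). The glue bottle at (413,157) and the cups at the left edge are not it.
- **Wedge:** (147,197).
- **Brown bar:** at (221,192), this is the batten, so board +x points along world +y.

The measured sizes match the ones given.

```bash
cat > m.py <<'E'
import sys,numpy as np
from scipy.spatial.transform import Rotation as R
from cell import sense
def to(x,y,z,jaw):
    s=sense();M=R.from_rotvec(s["tool_rot"]).as_matrix();p=s["tool_pos"]
    d=M.T@(np.array([x,y,z])-p)/.04
    th=np.degrees(np.arctan2(M[1,1],M[0,1]));e=(jaw-th+90)%180-90
    print("t",round(s["t"],2),"p",p.round(4),"jaw",th.round(1),"tilt",(M[:2,2]*57.3).round(2),"q",s["q"].round(2),"F",s["force"].round(1),"w",round(s["grip_width"],3))
    print("units dx,dy,dz",d.round(3),"rz",round(-e/6,3))
    M2=R.from_euler("z",e,degrees=True).as_matrix()@M
    print(" after turn: dx,dy,dz",(M2.T@(np.array([x,y,z])-p)/.04).round(3))
to(*map(float,sys.argv[1:]))
E
python3 m.py .474 -.312 .20 2.8
```

```text
t 0.1 p [ 0.2766 -0.6695  0.3028] jaw -67.5 tilt [-0.05  0.11] q [ 1.09  0.59  0.05  1.61 -0.03  0.94 -0.03] F [ 0.1 -0.1  0.4] w 1.003
units dx,dy,dz [ 7.973 -6.37   2.584] rz -11.725
 after turn: dx,dy,dz [8.685 5.37  2.559]
```

Request:
drive_tool:
  moves:
    - {"dx":0.8,"dy":-0.64,"dz":0.1}
    - {"dx":0.8,"dy":-0.64,"dz":0.1}
    - {"dx":0.8,"dy":-0.64,"dz":0.1}
    - {"dx":0.8,"dy":-0.64,"dz":0.1}
    - {"dx":0.8,"dy":-0.64,"dz":0.1}
    - {"dx":0.8,"dy":-0.64,"dz":0.1}
    - {"dx":0.8,"dy":-0.64,"dz":0.1}
    - {"dx":0.8,"dy":-0.64,"dz":0.1}
    - {"dx":0.8,"dy":-0.64,"dz":0.1}
    - {"dx":0.7,"dy":-0.6,"dz":0.1}
  gripper: 90

```text
$.moves[0]: bad value
```

Request:
drive_tool:
  moves:
    - {"rz":-1}
    - {"rz":-1}
    - {"rz":-1}
    - {"rz":-1}
    - {"rz":-1}
    - {"rz":-1}
    - {"rz":-1}
    - {"rz":-1}
    - {"rz":-1}
    - {"rz":-1}

```text
$.moves[0]: bad value
```

Request:
drive_tool:
  moves:
    - {"rz":-0.86}
    - {"rz":-0.86}
    - {}

```text
$.moves[0]: bad value
```

```bash
python3 m.py .474 -.3115 .113 2.8
```

```text
t 0.1 p [ 0.2766 -0.6695  0.3028] jaw -67.5 tilt [-0.05  0.11] q [ 1.09  0.59  0.05  1.61 -0.03  0.94 -0.03] F [ 0.1 -0.1  0.4] w 1.003
units dx,dy,dz [ 7.978 -6.377  4.759] rz -11.725
 after turn: dx,dy,dz [8.698 5.375 4.734]
```

Request:
drive_tool:
  moves:
    - {"dx":0.8,"dy":-0.64,"dz":0.1,"rx":0,"ry":0,"rz":0}
    - {"dx":0.8,"dy":-0.64,"dz":0.1,"rx":0,"ry":0,"rz":0}
    - {"dx":0.8,"dy":-0.64,"dz":0.1,"rx":0,"ry":0,"rz":0}
    - {"dx":0.8,"dy":-0.64,"dz":0.1,"rx":0,"ry":0,"rz":0}
    - {"dx":0.8,"dy":-0.64,"dz":0.1,"rx":0,"ry":0,"rz":0}
    - {"dx":0.8,"dy":-0.64,"dz":0.1,"rx":0,"ry":0,"rz":0}
    - {"dx":0.8,"dy":-0.64,"dz":0.1,"rx":0,"ry":0,"rz":0}
    - {"dx":0.8,"dy":-0.64,"dz":0.1,"rx":0,"ry":0,"rz":0}
    - {"dx":0.8,"dy":-0.64,"dz":0.1,"rx":0,"ry":0,"rz":0}
    - {"dx":0.7,"dy":-0.6,"dz":0.1,"rx":0,"ry":0,"rz":0}
  gripper: 90

```text
t: 1.1
tool_pos: [0.4726, -0.3121, 0.2635]
tool_rot: [-3.081, -0.613, -0.0]
force: [0.4, -0.6, -0.5]
grip_width: 0.899
```

Request:
drive_tool:
  moves:
    - {"dx":0,"dy":0,"dz":0.15,"rx":0,"ry":0,"rz":-1}
    - {"dx":0,"dy":0,"dz":0.15,"rx":0,"ry":0,"rz":-1}
    - {"dx":0,"dy":0,"dz":0.15,"rx":0,"ry":0,"rz":-1}
    - {"dx":0,"dy":0,"dz":0.15,"rx":0,"ry":0,"rz":-1}
    - {"dx":0,"dy":0,"dz":0.15,"rx":0,"ry":0,"rz":-1}
    - {"dx":0,"dy":0,"dz":0.15,"rx":0,"ry":0,"rz":-1}
    - {"dx":0,"dy":0,"dz":0.15,"rx":0,"ry":0,"rz":-1}
    - {"dx":0,"dy":0,"dz":0.15,"rx":0,"ry":0,"rz":-1}
    - {"dx":0,"dy":0,"dz":0.15,"rx":0,"ry":0,"rz":-1}
    - {"dx":0,"dy":0,"dz":0.15,"rx":0,"ry":0,"rz":-1}

```text
t: 2.1
tool_pos: [0.4715, -0.3142, 0.2033]
tool_rot: [-2.358, -2.075, 0.0]
force: [1.0, -0.3, 0.1]
grip_width: 0.898
```

Request:
drive_tool:
  moves:
    - {"dx":0,"dy":0,"dz":0,"rx":0,"ry":0,"rz":-0.86}
    - {"dx":0,"dy":0,"dz":0,"rx":0,"ry":0,"rz":-0.86}
    - {"dx":0,"dy":0,"dz":0,"rx":0,"ry":0,"rz":0}

```text
t: 2.4
tool_pos: [0.4714, -0.3143, 0.2035]
tool_rot: [-2.167, -2.273, -0.0]
force: [-0.4, -0.1, 0.4]
grip_width: 0.899
```

```bash
python3 m.py .474 -.3115 .113 2.8
```

```text
t 2.4 p [ 0.4714 -0.3143  0.2035] jaw 2.7 tilt [-0.04  0.04] q [ 0.73  0.55 -0.31  2.03  0.28  0.6   0.28] F [-0.4 -0.1  0.4] w 0.899
units dx,dy,dz [0.065 0.07  2.262] rz -0.009
 after turn: dx,dy,dz [0.065 0.07  2.262]
```

Request:
drive_tool:
  moves:
    - {"dx":0.07,"dy":0.07,"dz":0.4,"rx":0,"ry":0,"rz":0}
    - {"dx":0,"dy":0,"dz":0.4,"rx":0,"ry":0,"rz":0}
    - {"dx":0,"dy":0,"dz":0.4,"rx":0,"ry":0,"rz":0}
    - {"dx":0,"dy":0,"dz":0.4,"rx":0,"ry":0,"rz":0}
    - {"dx":0,"dy":0,"dz":0.4,"rx":0,"ry":0,"rz":0}
    - {"dx":0,"dy":0,"dz":0.26,"rx":0,"ry":0,"rz":0}
    - {"dx":0,"dy":0,"dz":0,"rx":0,"ry":0,"rz":0}

```text
t: 3.1
tool_pos: [0.4737, -0.3109, 0.1122]
tool_rot: [-2.166, -2.272, 0.002]
force: [-0.0, 1.1, -0.8]
grip_width: 0.902
```

Request:
drive_tool:
  moves:
    - {"dx":0,"dy":0,"dz":0,"rx":0,"ry":0,"rz":0}
    - {"dx":0,"dy":0,"dz":0,"rx":0,"ry":0,"rz":0}
    - {"dx":0,"dy":0,"dz":0,"rx":0,"ry":0,"rz":0}
    - {"dx":0,"dy":0,"dz":0,"rx":0,"ry":0,"rz":0}
    - {"dx":0,"dy":0,"dz":0,"rx":0,"ry":0,"rz":0}
    - {"dx":0,"dy":0,"dz":0,"rx":0,"ry":0,"rz":0}
  gripper: 50
  squeeze: 50

```text
t: 3.7
tool_pos: [0.4748, -0.3116, 0.1142]
tool_rot: [2.167, 2.273, 0.0]
force: [-0.2, 0.2, 6.3]
grip_width: 0.627
```

Request:
drive_tool:
  moves:
    - {"dx":0,"dy":0,"dz":0,"rx":0,"ry":0,"rz":0}
    - {"dx":0,"dy":0,"dz":0,"rx":0,"ry":0,"rz":0}
    - {"dx":0,"dy":0,"dz":-0.2,"rx":0,"ry":0,"rz":0}
    - {"dx":0,"dy":0,"dz":-0.5,"rx":0,"ry":0,"rz":0}
    - {"dx":0,"dy":0,"dz":-0.7,"rx":0,"ry":0,"rz":0}
    - {"dx":0,"dy":0,"dz":-0.8,"rx":0,"ry":0,"rz":0}
    - {"dx":0,"dy":0,"dz":-0.6,"rx":0,"ry":0,"rz":0}
    - {"dx":0,"dy":0,"dz":-0.4,"rx":0,"ry":0,"rz":0}
    - {"dx":0,"dy":0,"dz":0,"rx":0,"ry":0,"rz":0}
  gripper: 20
  squeeze: 60

```text
t: 4.6
tool_pos: [0.4751, -0.3117, 0.2435]
tool_rot: [2.165, 2.271, 0.001]
force: [1.3, -0.6, -3.3]
grip_width: 0.625
```

```bash
python3 m.py .5369 .067 .20 104.2
```

```text
t 4.6 p [ 0.4751 -0.3117  0.2435] jaw 2.8 tilt [ 0.2  -0.12] q [ 0.75  0.49 -0.34  2.01  0.25  0.68  0.3 ] F [ 1.3 -0.6 -3.3] w 0.625
units dx,dy,dz [9.385 1.995 1.074] rz 13.093
 after turn: dx,dy,dz [ 3.823 -8.803  1.05 ]
```

Request:
drive_tool:
  moves:
    - {"dx":0.5,"dy":0.1,"dz":0,"rx":0,"ry":0,"rz":0}
    - {"dx":0.9,"dy":0.2,"dz":0,"rx":0,"ry":0,"rz":0}
    - {"dx":1,"dy":0.2,"dz":0,"rx":0,"ry":0,"rz":0}
    - {"dx":1,"dy":0.2,"dz":0,"rx":0,"ry":0,"rz":0}
    - {"dx":1,"dy":0.2,"dz":0,"rx":0,"ry":0,"rz":0}
    - {"dx":1,"dy":0.2,"dz":0,"rx":0,"ry":0,"rz":0}
    - {"dx":1,"dy":0.2,"dz":0,"rx":0,"ry":0,"rz":0}
    - {"dx":1,"dy":0.2,"dz":0,"rx":0,"ry":0,"rz":0}
    - {"dx":1,"dy":0.2,"dz":0,"rx":0,"ry":0,"rz":0}
    - {"dx":0.9,"dy":0.3,"dz":0,"rx":0,"ry":0,"rz":0}

```text
t: 5.6
tool_pos: [0.5346, 0.0659, 0.2399]
tool_rot: [-2.164, -2.274, 0.005]
force: [-0.1, -0.5, -3.3]
grip_width: 0.629
```

Request:
drive_tool:
  moves:
    - {"dx":0,"dy":0,"dz":0,"rx":0,"ry":0,"rz":1}
    - {"dx":0,"dy":0,"dz":0,"rx":0,"ry":0,"rz":1}
    - {"dx":0,"dy":0,"dz":0,"rx":0,"ry":0,"rz":1}
    - {"dx":0,"dy":0,"dz":0,"rx":0,"ry":0,"rz":1}
    - {"dx":0,"dy":0,"dz":0,"rx":0,"ry":0,"rz":1}
    - {"dx":0,"dy":0,"dz":0,"rx":0,"ry":0,"rz":1}
    - {"dx":0,"dy":0,"dz":0,"rx":0,"ry":0,"rz":1}
    - {"dx":0,"dy":0,"dz":0,"rx":0,"ry":0,"rz":1}
    - {"dx":0,"dy":0,"dz":0,"rx":0,"ry":0,"rz":1}
    - {"dx":0,"dy":0,"dz":0,"rx":0,"ry":0,"rz":1}

```text
t: 6.6
tool_pos: [0.5351, 0.0639, 0.2399]
tool_rot: [-3.016, -0.88, 0.005]
force: [0.7, -0.8, -3.3]
grip_width: 0.624
```

Request:
drive_tool:
  moves:
    - {"dx":0,"dy":0,"dz":0,"rx":0,"ry":0,"rz":1}
    - {"dx":0,"dy":0,"dz":0,"rx":0,"ry":0,"rz":1}
    - {"dx":0,"dy":0,"dz":0,"rx":0,"ry":0,"rz":1}
    - {"dx":0,"dy":0,"dz":0,"rx":0,"ry":0,"rz":0.1}
    - {"dx":0,"dy":0,"dz":0,"rx":0,"ry":0,"rz":0}

```text
t: 7.1
tool_pos: [0.5356, 0.0641, 0.2405]
tool_rot: [3.117, 0.391, -0.003]
force: [0.8, -0.6, -2.5]
grip_width: 0.622
```

```bash
python3 m.py .5369 .067 .142 104.2
python3 - <<'E'
from h import *
for n in("top","side"):
    p,d=camera(n);np.savez(n+"1.npz",p=p,d=d)
    a=p[110:250,180:340] if n=="top" else p[120:280,170:340]
    cv2.imwrite(f"pics/{n}1.png",cv2.resize(a[:,:,::-1],None,fx=4,fy=3.7,interpolation=2))
E
```

```text
t 7.1 p [0.5356 0.0641 0.2405] jaw -75.7 tilt [-0.12 -0.04] q [-0.23  0.45  0.04  2.08 -0.03  0.61 -1.5 ] F [ 0.8 -0.6 -2.5] w 0.622
units dx,dy,dz [ 0.056 -0.063  2.463] rz 0.016
 after turn: dx,dy,dz [ 0.055 -0.063  2.463]
```

View pics/side1.png

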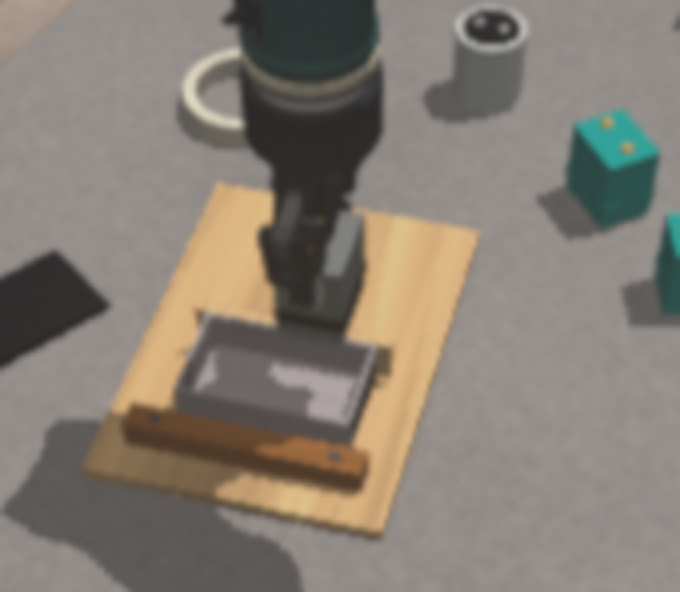

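View pics/top1.png

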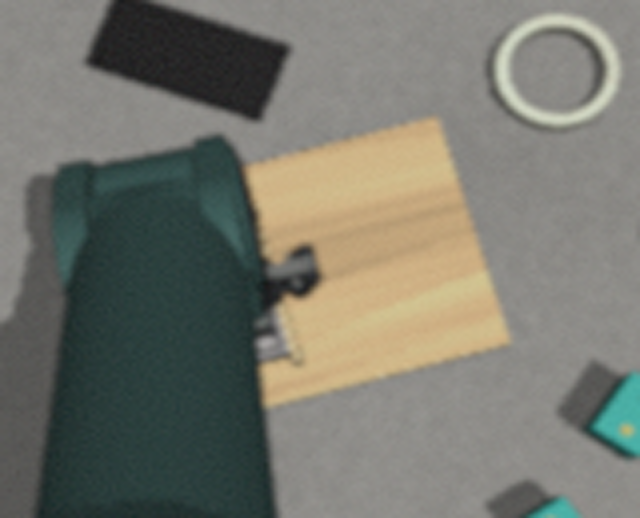

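Request:
drive_tool:
  moves:
    - {"dx":0.05,"dy":-0.06,"dz":0.2,"rx":0,"ry":0,"rz":0}
    - {"dx":0,"dy":0,"dz":0.4,"rx":0,"ry":0,"rz":0}
    - {"dx":0,"dy":0,"dz":0.4,"rx":0,"ry":0,"rz":0}
    - {"dx":0,"dy":0,"dz":0.3,"rx":0,"ry":0,"rz":0}
    - {"dx":0,"dy":0,"dz":0.2,"rx":0,"ry":0,"rz":0}
    - {"dx":0,"dy":0,"dz":0,"rx":0,"ry":0,"rz":0}
    - {"dx":0,"dy":0,"dz":0,"rx":0,"ry":0,"rz":0}

```text
t: 7.9
tool_pos: [0.5379, 0.0669, 0.1815]
tool_rot: [-3.118, -0.388, -0.0]
force: [-0.1, 0.3, -4.1]
grip_width: 0.621
```

```bash
python3 m.py .5369 .067 .142 104.2
python3 - <<'E'
from h import *
n="side"
p,d=camera(n);np.savez(n+"2.npz",p=p,d=d)
a=p[150:270,180:300]
cv2.imwrite(f"pics/{n}2.png",cv2.resize(a[:,:,::-1],None,fx=5,fy=5,interpolation=2))
E
```

```text
t 7.9 p [0.5379 0.0669 0.1815] jaw -75.8 tilt [0.01 0.  ] q [-0.23  0.54  0.03  2.11 -0.03  0.49 -1.5 ] F [-0.1  0.3 -4.1] w 0.621
units dx,dy,dz [-0.024 -0.008  0.988] rz -0.004
 after turn: dx,dy,dz [-0.024 -0.008  0.988]
```

View pics/side2.png

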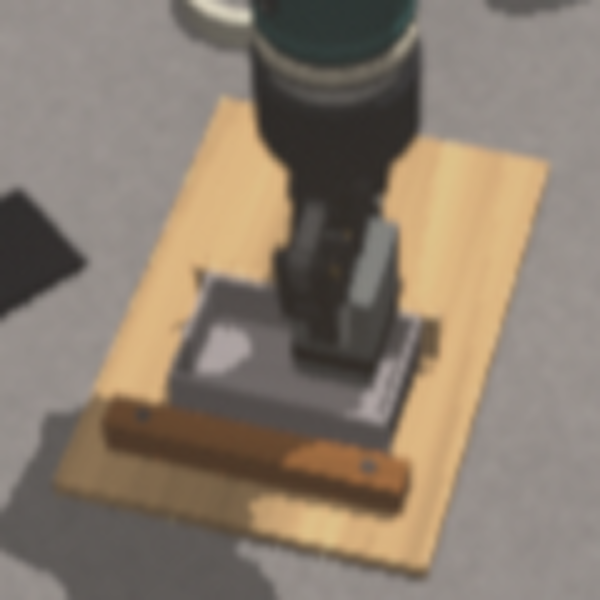

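Aligned over the case's near half. Descending.

Request:
drive_tool:
  moves:
    - {"dx":-0.02,"dy":0,"dz":0.2,"rx":0,"ry":0,"rz":0}
    - {"dx":0,"dy":0,"dz":0.2,"rx":0,"ry":0,"rz":0}
    - {"dx":0,"dy":0,"dz":0.2,"rx":0,"ry":0,"rz":0}
    - {"dx":0,"dy":0,"dz":0.2,"rx":0,"ry":0,"rz":0}
    - {"dx":0,"dy":0,"dz":0.1,"rx":0,"ry":0,"rz":0}
    - {"dx":0,"dy":0,"dz":0.05,"rx":0,"ry":0,"rz":0}
    - {"dx":0,"dy":0,"dz":0,"rx":0,"ry":0,"rz":0}

```text
t: 8.65
tool_pos: [0.5368, 0.0667, 0.1431]
tool_rot: [3.118, 0.388, -0.001]
force: [0.6, 0.1, -2.8]
grip_width: 0.622
```

Request:
drive_tool:
  moves:
    - {"dx":0,"dy":0,"dz":0.04,"rx":0,"ry":0,"rz":0}
    - {"dx":0,"dy":0,"dz":0,"rx":0,"ry":0,"rz":0}

```text
t: 8.85
tool_pos: [0.537, 0.0667, 0.142]
tool_rot: [-3.118, -0.388, -0.0]
force: [0.7, 0.6, -3.4]
grip_width: 0.624
```

Request:
drive_tool:
  moves:
    - {"dx":0,"dy":0,"dz":0.04,"rx":0,"ry":0,"rz":0}
    - {"dx":0,"dy":0,"dz":0,"rx":0,"ry":0,"rz":0}

```text
t: 9.05
tool_pos: [0.5369, 0.0667, 0.1403]
tool_rot: [3.118, 0.388, 0.0]
force: [0.1, 0.3, -2.7]
grip_width: 0.624
```

Request:
drive_tool:
  moves:
    - {"dx":0,"dy":0,"dz":0.04,"rx":0,"ry":0,"rz":0}
    - {"dx":0,"dy":0,"dz":0,"rx":0,"ry":0,"rz":0}

```text
t: 9.25
tool_pos: [0.5371, 0.0667, 0.1393]
tool_rot: [-3.118, -0.387, -0.001]
force: [-0.6, 0.3, 3.2]
grip_width: 0.619
```

Request:
drive_tool:
  moves:
    - {"dx":0,"dy":0,"dz":0.04,"rx":0,"ry":0,"rz":0}
    - {"dx":0,"dy":0,"dz":0,"rx":0,"ry":0,"rz":0}

```text
t: 9.45
tool_pos: [0.5371, 0.0667, 0.1392]
tool_rot: [-3.117, -0.387, -0.001]
force: [-4.6, 0.3, 16.8]
grip_width: 0.625
```

Request:
drive_tool:
  moves:
    - {"dx":0,"dy":0,"dz":-0.05,"rx":0,"ry":0,"rz":0}
    - {"dx":0,"dy":0,"dz":0,"rx":0,"ry":0,"rz":0}
    - {"dx":0,"dy":0,"dz":0,"rx":0,"ry":0,"rz":0}
    - {"dx":0,"dy":0,"dz":0,"rx":0,"ry":0,"rz":0}
    - {"dx":0,"dy":0,"dz":0,"rx":0,"ry":0,"rz":0}
  gripper: 85

```text
t: 9.95
tool_pos: [0.5369, 0.0667, 0.1388]
tool_rot: [3.118, 0.388, -0.001]
force: [0.4, 0.9, 0.1]
grip_width: 0.849
```

Request:
drive_tool:
  moves:
    - {"dx":0,"dy":0,"dz":-0.2,"rx":0,"ry":0,"rz":0}
    - {"dx":0,"dy":0,"dz":-0.5,"rx":0,"ry":0,"rz":0}
    - {"dx":0,"dy":0,"dz":-0.8,"rx":0,"ry":0,"rz":0}
    - {"dx":0,"dy":0,"dz":-0.8,"rx":0,"ry":0,"rz":0}
    - {"dx":0,"dy":0,"dz":0,"rx":0,"ry":0,"rz":0}

```text
t: 10.45
tool_pos: [0.5394, 0.067, 0.2354]
tool_rot: [-3.117, -0.387, -0.014]
force: [1.0, 0.2, 0.2]
grip_width: 0.847
```

```bash
python3 m.py .5933 -.289 .2 104.2
```

```text
t 10.45 p [0.5394 0.067  0.2354] jaw -75.8 tilt [0.49 0.1 ] q [-0.23  0.46  0.04  2.08 -0.03  0.59 -1.5 ] F [1.  0.2 0.2] w 0.847
units dx,dy,dz [-0.877  8.959  0.882] rz -0.008
 after turn: dx,dy,dz [-0.884  8.958  0.882]
```

Request:
drive_tool:
  moves:
    - {"dx":0,"dy":0.6,"dz":0,"rx":0,"ry":0,"rz":0}
    - {"dx":-0.1,"dy":1,"dz":0,"rx":0,"ry":0,"rz":0}
    - {"dx":-0.1,"dy":1,"dz":0,"rx":0,"ry":0,"rz":0}
    - {"dx":-0.1,"dy":1,"dz":0,"rx":0,"ry":0,"rz":0}
    - {"dx":-0.1,"dy":1,"dz":0,"rx":0,"ry":0,"rz":0}
    - {"dx":-0.1,"dy":1,"dz":0,"rx":0,"ry":0,"rz":0}
    - {"dx":-0.1,"dy":1,"dz":0,"rx":0,"ry":0,"rz":0}
    - {"dx":-0.1,"dy":1,"dz":0,"rx":0,"ry":0,"rz":0}
    - {"dx":-0.1,"dy":0.9,"dz":0,"rx":0,"ry":0,"rz":0}
    - {"dx":-0.1,"dy":0.5,"dz":0,"rx":0,"ry":0,"rz":0}

```text
t: 11.45
tool_pos: [0.5895, -0.2952, 0.2307]
tool_rot: [3.117, 0.381, -0.001]
force: [0.4, -0.7, 0.3]
grip_width: 0.848
```

Request:
drive_tool:
  moves:
    - {"dx":0,"dy":0,"dz":0,"rx":0,"ry":0,"rz":0}

```text
t: 11.55
tool_pos: [0.5889, -0.2953, 0.2307]
tool_rot: [3.117, 0.378, -0.002]
force: [0.1, -1.0, 0.5]
grip_width: 0.845
```

```bash
python3 m.py .5933 -.289 .113 104.2;python3 - <<'E'
from h import *
for n in("top","side"):
    p,d=camera(n);np.savez(n+"3.npz",p=p,d=d);X=cloud(n,d)
    m=((X[...,2]>.09)&(X[...,2]<.112)).astype(np.uint8);m[:150]=0;m[240:]=0
    k,l,st,ce=cv2.connectedComponentsWithStats(m)
    for i in range(1,k):
        if st[i,4]>60:print(n,ce[i].round(),st[i,4],np.median(X[l==i][:,2]).round(4),rect(X[l==i]))
    m=((X[...,2]>.055)&(X[...,2]<.066)).astype(np.uint8);m[:150]=0;m[240:]=0;m[:,300:]=0
    k,l,st,ce=cv2.connectedComponentsWithStats(m)
    for i in range(1,k):
        if st[i,4]>60:print(n,"rim",ce[i].round(),st[i,4],np.median(X[l==i][:,2]).round(4),rect(X[l==i]))
    a=p[110:250,180:340] if n=="top" else p[120:280,170:340]
    cv2.imwrite(f"pics/{n}3.png",cv2.resize(a[:,:,::-1],None,fx=4,fy=3.7,interpolation=2))
E
```

```text
t 11.55 p [ 0.5889 -0.2953  0.2307] jaw -76.2 tilt [-0.05 -0.12] q [ 0.38  0.59  0.03  1.82 -0.02  0.73 -0.91] F [ 0.1 -1.   0.5] w 0.845
units dx,dy,dz [ 0.147 -0.131  2.942] rz -0.06
 after turn: dx,dy,dz [ 0.148 -0.13   2.942]
top [237. 197.] 284 0.0998 (array([537.6,  66.1]), array([42.2, 53.8]), 14.1)
top rim [240. 188.] 233 0.0598 (array([565.5,  71.4]), array([133.1,  76.4]), 14.2)
side [249. 212.] 344 0.1017 (array([536.9,  65.7]), array([41.9, 57.6]), 14.9)
side rim [238. 219.] 344 0.0606 (array([565.5,  69.3]), array([132.3,  80.7]), 14.6)
```

View pics/side3.png

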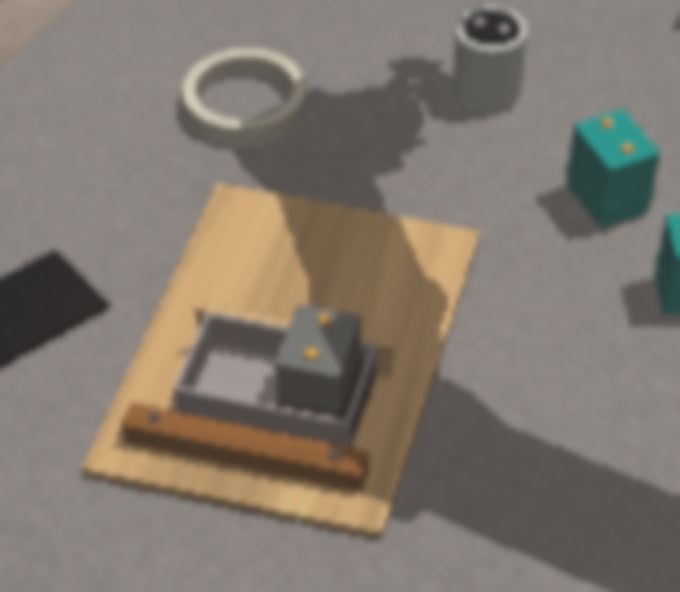

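Battery is seated with its top at 0.0998 m (0.100 expected) and upright. Next is the can.

Request:
drive_tool:
  moves:
    - {"dx":0.15,"dy":-0.13,"dz":0.3,"rx":0,"ry":0,"rz":0}
    - {"dx":0,"dy":0,"dz":0.4,"rx":0,"ry":0,"rz":0}
    - {"dx":0,"dy":0,"dz":0.5,"rx":0,"ry":0,"rz":0}
    - {"dx":0,"dy":0,"dz":0.5,"rx":0,"ry":0,"rz":0}
    - {"dx":0,"dy":0,"dz":0.5,"rx":0,"ry":0,"rz":0}
    - {"dx":0,"dy":0,"dz":0.4,"rx":0,"ry":0,"rz":0}
    - {"dx":0,"dy":0,"dz":0.3,"rx":0,"ry":0,"rz":0}
    - {"dx":0,"dy":0,"dz":0,"rx":0,"ry":0,"rz":0}

```text
t: 12.45
tool_pos: [0.5936, -0.2833, 0.1127]
tool_rot: [-3.115, -0.389, 0.006]
force: [-0.2, 0.2, -0.5]
grip_width: 0.853
```

```bash
python3 m.py .5933 -.289 .113 104.2
```

```text
t 12.45 p [ 0.5936 -0.2833  0.1127] jaw -75.8 tilt [-0.22  0.11] q [ 0.37  0.75  0.02  1.87 -0.02  0.53 -0.92] F [-0.2  0.2 -0.5] w 0.853
units dx,dy,dz [-0.043  0.136 -0.007] rz 0.006
 after turn: dx,dy,dz [-0.043  0.136 -0.007]
```

Request:
drive_tool:
  moves:
    - {"dx":-0.04,"dy":0.14,"dz":0,"rx":0,"ry":0,"rz":0}
    - {"dx":0,"dy":0,"dz":0,"rx":0,"ry":0,"rz":0}
    - {"dx":0,"dy":0,"dz":0,"rx":0,"ry":0,"rz":0}

```text
t: 12.75
tool_pos: [0.5949, -0.2914, 0.1161]
tool_rot: [3.116, 0.386, 0.003]
force: [0.3, 0.2, -0.1]
grip_width: 0.85
```

Request:
drive_tool:
  moves:
    - {"dx":0,"dy":0,"dz":0,"rx":0,"ry":0,"rz":0}
    - {"dx":0,"dy":0,"dz":0,"rx":0,"ry":0,"rz":0}
    - {"dx":0,"dy":0,"dz":0,"rx":0,"ry":0,"rz":0}
    - {"dx":0,"dy":0,"dz":0,"rx":0,"ry":0,"rz":0}
    - {"dx":0,"dy":0,"dz":0,"rx":0,"ry":0,"rz":0}
    - {"dx":0,"dy":0,"dz":0,"rx":0,"ry":0,"rz":0}
    - {"dx":0,"dy":0,"dz":0,"rx":0,"ry":0,"rz":0}
  gripper: 20
  squeeze: 60

```text
t: 13.45
tool_pos: [0.5952, -0.2904, 0.1161]
tool_rot: [3.117, 0.388, 0.002]
force: [-0.6, 0.7, 6.1]
grip_width: 0.615
```

Request:
drive_tool:
  moves:
    - {"dx":0,"dy":0,"dz":-0.2,"rx":0,"ry":0,"rz":0}
    - {"dx":0,"dy":0,"dz":-0.5,"rx":0,"ry":0,"rz":0}
    - {"dx":0,"dy":0,"dz":-0.7,"rx":0,"ry":0,"rz":0}
    - {"dx":0,"dy":0,"dz":-0.8,"rx":0,"ry":0,"rz":0}
    - {"dx":0,"dy":0,"dz":-0.6,"rx":0,"ry":0,"rz":0}
    - {"dx":0,"dy":0,"dz":-0.4,"rx":0,"ry":0,"rz":0}
    - {"dx":0,"dy":0,"dz":0,"rx":0,"ry":0,"rz":0}

```text
t: 14.15
tool_pos: [0.5954, -0.291, 0.2453]
tool_rot: [3.115, 0.387, 0.006]
force: [0.4, 0.2, -2.0]
grip_width: 0.613
```

```bash
python3 m.py .5880 .080 .24 104.2
```

```text
t 14.15 p [ 0.5954 -0.291   0.2453] jaw -75.8 tilt [ 0.21 -0.1 ] q [ 0.37  0.58  0.03  1.81 -0.02  0.76 -0.92] F [ 0.4  0.2 -2. ] w 0.613
units dx,dy,dz [ 2.09  -9.038  0.116] rz -0.007
 after turn: dx,dy,dz [ 2.097 -9.036  0.116]
```

Request:
drive_tool:
  moves:
    - {"dx":0.1,"dy":-0.5,"dz":0,"rx":0,"ry":0,"rz":0}
    - {"dx":0.2,"dy":-0.9,"dz":0,"rx":0,"ry":0,"rz":0}
    - {"dx":0.2,"dy":-1,"dz":0,"rx":0,"ry":0,"rz":0}
    - {"dx":0.2,"dy":-1,"dz":0,"rx":0,"ry":0,"rz":0}
    - {"dx":0.3,"dy":-1,"dz":0,"rx":0,"ry":0,"rz":0}
    - {"dx":0.3,"dy":-1,"dz":0,"rx":0,"ry":0,"rz":0}
    - {"dx":0.3,"dy":-1,"dz":0,"rx":0,"ry":0,"rz":0}
    - {"dx":0.2,"dy":-1,"dz":0,"rx":0,"ry":0,"rz":0}
    - {"dx":0.2,"dy":-0.9,"dz":0,"rx":0,"ry":0,"rz":0}
    - {"dx":0.1,"dy":-0.7,"dz":0,"rx":0,"ry":0,"rz":0}

```text
t: 15.15
tool_pos: [0.5857, 0.0836, 0.2411]
tool_rot: [-3.115, -0.394, 0.006]
force: [-0.6, 0.9, -2.0]
grip_width: 0.612
```

Request:
drive_tool:
  moves:
    - {"dx":0,"dy":0,"dz":0,"rx":0,"ry":0,"rz":0}
    - {"dx":0,"dy":0,"dz":0,"rx":0,"ry":0,"rz":0}
    - {"dx":0,"dy":0,"dz":0,"rx":0,"ry":0,"rz":0}

```text
t: 15.45
tool_pos: [0.5869, 0.0781, 0.242]
tool_rot: [3.117, 0.386, -0.004]
force: [0.9, -0.6, -2.4]
grip_width: 0.609
```

```bash
python3 m.py .5895 .080 .2 104.2
python3 - <<'E'
from h import *
n="side"
p,d=camera(n);np.savez(n+"4.npz",p=p,d=d)
a=p[150:270,180:300]
cv2.imwrite(f"pics/{n}4.png",cv2.resize(a[:,:,::-1],None,fx=5,fy=5,interpolation=2))
E
```

```text
t 15.45 p [0.5869 0.0781 0.242 ] jaw -75.9 tilt [-0.14 -0.07] q [-0.23  0.5   0.03  1.96 -0.02  0.68 -1.51] F [ 0.9 -0.6 -2.4] w 0.609
units dx,dy,dz [ 0.078 -0.031  1.05 ] rz -0.016
 after turn: dx,dy,dz [ 0.078 -0.031  1.05 ]
```

View pics/side4.png

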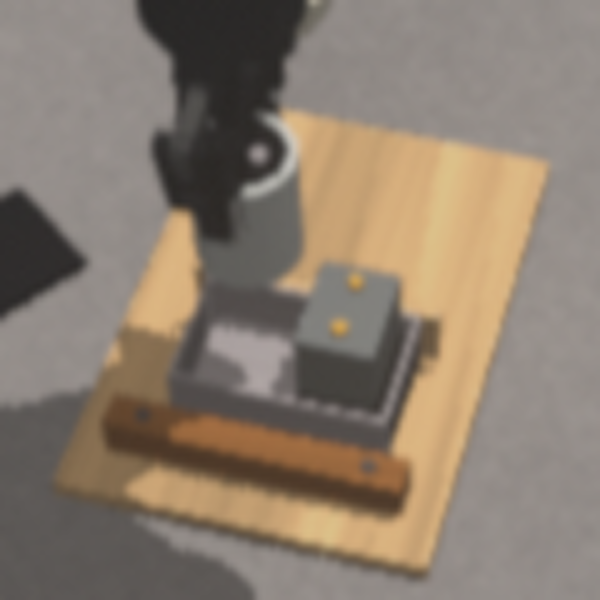

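```bash
cat > circ.py <<'E'
from h import *
from scipy.optimize import least_squares
def fit(X,c0,zl,zh):
    P=X[(X[...,2]>zl)&(X[...,2]<zh)&(np.hypot(X[...,0]-c0[0],X[...,1]-c0[1])<.034)][:,:3]
    r=least_squares(lambda c:np.hypot(P[:,0]-c[0],P[:,1]-c[1])-.027,c0,loss="soft_l1",f_scale=.001)
    return len(P),r.x.round(4),np.abs(r.fun).mean()
E
python3 - <<'E'
from circ import *
f=np.load("side4.npz");X=cloud("side",f["d"])
f0=np.load("side0.npz");X0=cloud("side",f0["d"])
print(fit(X0,(.593,-.289),.012,.06))
print(fit(X,(.587,.078),.135,.155)); print(fit(X,(.587,.078),.14,.175))
# bottom z of can
m=(np.hypot(X[...,0]-.587,X[...,1]-.078)<.03)&(X[...,2]>.11)
print(np.sort(X[m][:,2])[:15].round(4))
E
```

```text
(193, array([ 0.5938, -0.2909]), np.float64(0.0013126290777533709))
(119, array([0.5857, 0.0759]), np.float64(0.0008433211387744362))
(180, array([0.5859, 0.0761]), np.float64(0.0008499786633159805))
[0.1341 0.1346 0.1352 0.1353 0.1353 0.1354 0.1354 0.1354 0.1357 0.1359
 0.1359 0.136  0.1364 0.1366 0.1366]
```

Request:
drive_tool:
  moves:
    - {"dx":0.08,"dy":-0.03,"dz":0.1,"rx":0,"ry":0,"rz":0}
    - {"dx":0,"dy":0,"dz":0.3,"rx":0,"ry":0,"rz":0}
    - {"dx":0,"dy":0,"dz":0.3,"rx":0,"ry":0,"rz":0}
    - {"dx":0,"dy":0,"dz":0.3,"rx":0,"ry":0,"rz":0}
    - {"dx":0,"dy":0,"dz":0.2,"rx":0,"ry":0,"rz":0}
    - {"dx":0,"dy":0,"dz":0,"rx":0,"ry":0,"rz":0}
    - {"dx":0,"dy":0,"dz":0,"rx":0,"ry":0,"rz":0}

```text
t: 16.2
tool_pos: [0.5906, 0.0811, 0.1947]
tool_rot: [3.118, 0.388, -0.001]
force: [-0.1, -0.1, -1.5]
grip_width: 0.612
```

```bash
python3 m.py .5895 .080 .144 104.2
python3 - <<'E'
from circ import *
n="side"
p,d=camera(n);np.savez(n+"5.npz",p=p,d=d);X=cloud(n,d);print(fit(X,(.588,.08),.095,.13))
a=p[150:270,180:300]
cv2.imwrite(f"pics/{n}5.png",cv2.resize(a[:,:,::-1],None,fx=5,fy=5,interpolation=2))
E
```

```text
t 16.2 p [0.5906 0.0811 0.1947] jaw -75.8 tilt [-0.03 -0.01] q [-0.23  0.57  0.03  1.98 -0.03  0.58 -1.51] F [-0.1 -0.1 -1.5] w 0.612
units dx,dy,dz [-0.032  0.019  1.268] rz -0.005
 after turn: dx,dy,dz [-0.032  0.019  1.268]
(152, array([0.5897, 0.0789]), np.float64(0.0010078508643631486))
```

View pics/side5.png

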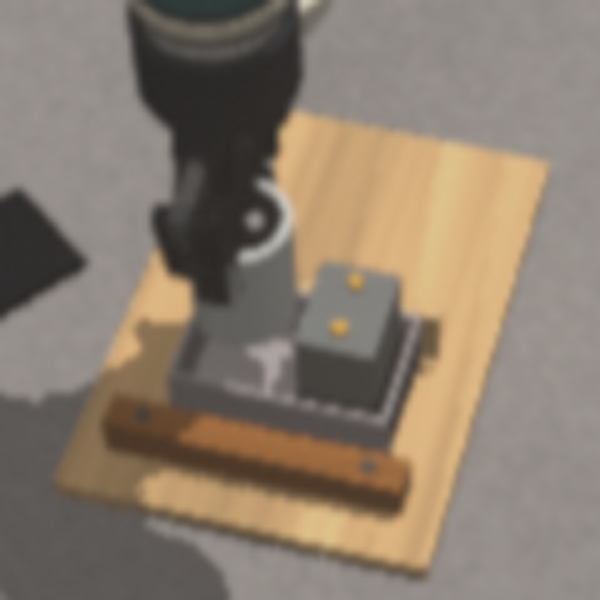

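Request:
drive_tool:
  moves:
    - {"dx":-0.03,"dy":0.02,"dz":0.15,"rx":0,"ry":0,"rz":0}
    - {"dx":0,"dy":0,"dz":0.25,"rx":0,"ry":0,"rz":0}
    - {"dx":0,"dy":0,"dz":0.25,"rx":0,"ry":0,"rz":0}
    - {"dx":0,"dy":0,"dz":0.25,"rx":0,"ry":0,"rz":0}
    - {"dx":0,"dy":0,"dz":0.2,"rx":0,"ry":0,"rz":0}
    - {"dx":0,"dy":0,"dz":0.1,"rx":0,"ry":0,"rz":0}
    - {"dx":0,"dy":0,"dz":0,"rx":0,"ry":0,"rz":0}
    - {"dx":0,"dy":0,"dz":0,"rx":0,"ry":0,"rz":0}

```text
t: 17.05
tool_pos: [0.5898, 0.0801, 0.1471]
tool_rot: [-3.118, -0.388, -0.0]
force: [0.1, 0.1, -1.4]
grip_width: 0.612
```

Request:
drive_tool:
  moves:
    - {"dx":0,"dy":0,"dz":0.05,"rx":0,"ry":0,"rz":0}
    - {"dx":0,"dy":0,"dz":0,"rx":0,"ry":0,"rz":0}

```text
t: 17.25
tool_pos: [0.5898, 0.0801, 0.1453]
tool_rot: [-3.118, -0.387, -0.001]
force: [0.4, 0.7, -2.5]
grip_width: 0.613
```

Request:
drive_tool:
  moves:
    - {"dx":0,"dy":0,"dz":0.05,"rx":0,"ry":0,"rz":0}
    - {"dx":0,"dy":0,"dz":0,"rx":0,"ry":0,"rz":0}

```text
t: 17.45
tool_pos: [0.5896, 0.08, 0.143]
tool_rot: [3.118, 0.387, -0.0]
force: [-0.5, -0.1, -1.7]
grip_width: 0.617
```

Request:
drive_tool:
  moves:
    - {"dx":0,"dy":0,"dz":0.05,"rx":0,"ry":0,"rz":0}
    - {"dx":0,"dy":0,"dz":0,"rx":0,"ry":0,"rz":0}

```text
t: 17.65
tool_pos: [0.5898, 0.0801, 0.1411]
tool_rot: [-3.118, -0.387, -0.0]
force: [0.5, -1.3, -2.5]
grip_width: 0.608
```

Request:
drive_tool:
  moves:
    - {"dx":0,"dy":0,"dz":0.04,"rx":0,"ry":0,"rz":0}
    - {"dx":0,"dy":0,"dz":0,"rx":0,"ry":0,"rz":0}

```text
t: 17.85
tool_pos: [0.5898, 0.0801, 0.141]
tool_rot: [-3.118, -0.387, -0.0]
force: [-2.2, 0.3, 9.1]
grip_width: 0.611
```

Request:
drive_tool:
  moves:
    - {"dx":0,"dy":0,"dz":-0.03,"rx":0,"ry":0,"rz":0}
    - {"dx":0,"dy":0,"dz":0,"rx":0,"ry":0,"rz":0}
    - {"dx":0,"dy":0,"dz":0,"rx":0,"ry":0,"rz":0}
    - {"dx":0,"dy":0,"dz":0,"rx":0,"ry":0,"rz":0}
    - {"dx":0,"dy":0,"dz":0,"rx":0,"ry":0,"rz":0}
  gripper: 85

```text
t: 18.35
tool_pos: [0.5896, 0.08, 0.1405]
tool_rot: [3.118, 0.388, -0.0]
force: [-0.5, -0.6, -0.2]
grip_width: 0.85
```

Request:
drive_tool:
  moves:
    - {"dx":0,"dy":0,"dz":-0.2,"rx":0,"ry":0,"rz":0}
    - {"dx":0,"dy":0,"dz":-0.5,"rx":0,"ry":0,"rz":0}
    - {"dx":0,"dy":0,"dz":-0.8,"rx":0,"ry":0,"rz":0}
    - {"dx":0,"dy":0,"dz":-0.8,"rx":0,"ry":0,"rz":0}
    - {"dx":0,"dy":0,"dz":0,"rx":0,"ry":0,"rz":0}

```text
t: 18.85
tool_pos: [0.5924, 0.0804, 0.2375]
tool_rot: [-3.117, -0.387, -0.015]
force: [0.8, -0.6, -0.1]
grip_width: 0.846
```

```bash
python3 m.py .5282 .3145 .2 -39
```

```text
t 18.85 p [0.5924 0.0804 0.2375] jaw -75.8 tilt [0.52 0.1 ] q [-0.23  0.51  0.03  1.96 -0.02  0.66 -1.51] F [ 0.8 -0.6 -0.1] w 0.846
units dx,dy,dz [-0.133 -6.069  0.933] rz -6.141
 after turn: dx,dy,dz [ 3.53  -4.931  0.967]
```

Request:
drive_tool:
  moves:
    - {"dx":0,"dy":-0.5,"dz":0,"rx":0,"ry":0,"rz":0}
    - {"dx":0,"dy":-0.9,"dz":0,"rx":0,"ry":0,"rz":0}
    - {"dx":0,"dy":-1,"dz":0,"rx":0,"ry":0,"rz":0}
    - {"dx":0,"dy":-1,"dz":0,"rx":0,"ry":0,"rz":0}
    - {"dx":0,"dy":-1,"dz":0,"rx":0,"ry":0,"rz":0}
    - {"dx":-0.1,"dy":-0.9,"dz":0,"rx":0,"ry":0,"rz":0}
    - {"dx":0,"dy":-0.7,"dz":0,"rx":0,"ry":0,"rz":0}
    - {"dx":0,"dy":0,"dz":0,"rx":0,"ry":0,"rz":-1}
    - {"dx":0,"dy":0,"dz":0,"rx":0,"ry":0,"rz":-1}
    - {"dx":0,"dy":0,"dz":0,"rx":0,"ry":0,"rz":-1}
  gripper: 70

```text
t: 19.85
tool_pos: [0.5264, 0.3121, 0.2322]
tool_rot: [3.016, 0.878, -0.002]
force: [0.2, -0.4, 0.3]
grip_width: 0.697
```

Request:
drive_tool:
  moves:
    - {"dx":0,"dy":0,"dz":0,"rx":0,"ry":0,"rz":-1}
    - {"dx":0,"dy":0,"dz":0,"rx":0,"ry":0,"rz":-1}
    - {"dx":0,"dy":0,"dz":0,"rx":0,"ry":0,"rz":-1}
    - {"dx":0,"dy":0,"dz":0,"rx":0,"ry":0,"rz":-0.14}
    - {"dx":0,"dy":0,"dz":0,"rx":0,"ry":0,"rz":0}
    - {"dx":0,"dy":0,"dz":0,"rx":0,"ry":0,"rz":0}

```text
t: 20.45
tool_pos: [0.5269, 0.3117, 0.2325]
tool_rot: [2.836, 1.351, -0.001]
force: [0.5, 0.4, -0.5]
grip_width: 0.698
```

```bash
python3 m.py .5282 .3145 .12 -39;python3 - <<'E'
from circ import *
for n in("top","side"):
    p,d=camera(n);np.savez(n+"6.npz",p=p,d=d);X=cloud(n,d)
    for nm,zl,zh in(("tops",.09,.112),("rim",.055,.066)):
        m=((X[...,2]>zl)&(X[...,2]<zh)).astype(np.uint8);m[:150]=0;m[240:]=0;m[:,290:]=0;m[:,:200]=0
        k,l,st,ce=cv2.connectedComponentsWithStats(m)
        for i in range(1,k):
            if st[i,4]>60:print(n,nm,ce[i].round(),st[i,4],np.median(X[l==i][:,2]).round(4),rect(X[l==i]))
    a=p[150:270,180:300]
    cv2.imwrite(f"pics/{n}6.png",cv2.resize(a[:,:,::-1],None,fx=5,fy=5,interpolation=2))
E
```

```text
t 20.45 p [0.5269 0.3117 0.2325] jaw -39.1 tilt [-0.02 -0.01] q [-0.51  0.54 -0.14  1.92  0.11  0.69 -1.4 ] F [ 0.5  0.4 -0.5] w 0.698
units dx,dy,dz [ 0.077 -0.019  2.813] rz -0.012
 after turn: dx,dy,dz [ 0.077 -0.019  2.813]
top tops [232. 179.] 285 0.1005 (array([588. ,  79.1]), array([51.2, 51.8]), 87.6)
top tops [237. 197.] 283 0.0996 (array([537.7,  66.2]), array([41.9, 53.9]), 14.6)
top rim [240. 189.] 219 0.0598 (array([565.,  71.]), array([132.7,  75.9]), 14.2)
side tops [239. 210.] 683 0.1019 (array([565. ,  72.9]), array([100.6,  56.7]), 14.5)
side rim [241. 225.] 304 0.0604 (array([561.5,  70.9]), array([125.3,  78. ]), 15.0)
```

View pics/side6.png

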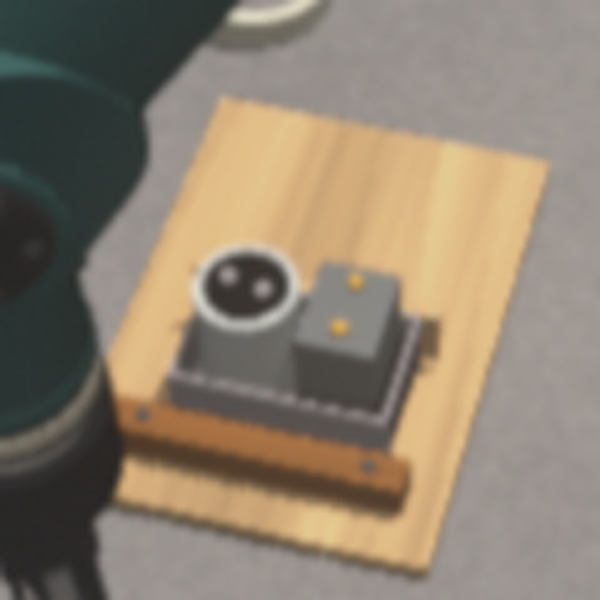

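View pics/top6.png

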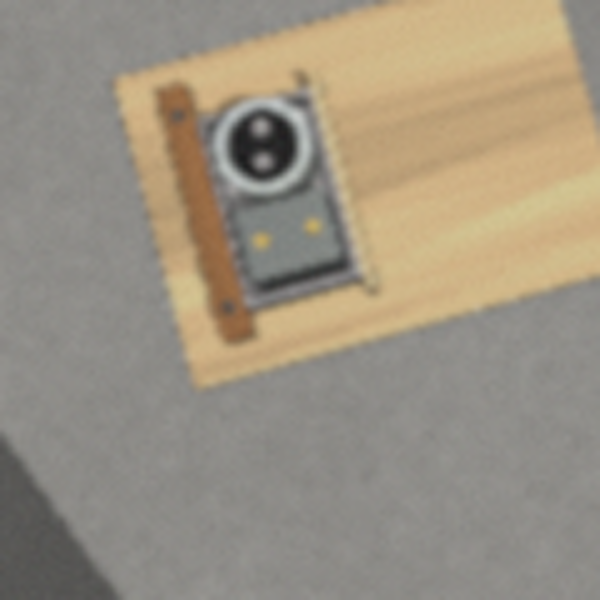

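Request:
drive_tool:
  moves:
    - {"dx":0.08,"dy":-0.02,"dz":0.4,"rx":0,"ry":0,"rz":0}
    - {"dx":0,"dy":0,"dz":0.6,"rx":0,"ry":0,"rz":0}
    - {"dx":0,"dy":0,"dz":0.7,"rx":0,"ry":0,"rz":0}
    - {"dx":0,"dy":0,"dz":0.7,"rx":0,"ry":0,"rz":0}
    - {"dx":0,"dy":0,"dz":0.5,"rx":0,"ry":0,"rz":0}
    - {"dx":0,"dy":0,"dz":0.4,"rx":0,"ry":0,"rz":0}
    - {"dx":0,"dy":0,"dz":0.3,"rx":0,"ry":0,"rz":0}
    - {"dx":0,"dy":0,"dz":0,"rx":0,"ry":0,"rz":0}
    - {"dx":0,"dy":0,"dz":0,"rx":0,"ry":0,"rz":0}

```text
t: 21.45
tool_pos: [0.5286, 0.315, 0.0888]
tool_rot: [-2.835, -1.353, -0.001]
force: [0.1, 0.6, -0.3]
grip_width: 0.696
```

```bash
python3 m.py .5282 .3145 .076 -39;python3 - <<'E'
from h import *
f=[]
for n in("top","side"):
    p,d=camera(n);np.savez(n+"7.npz",p=p,d=d)
    a=p[150:250,100:220] if n=="top" else p[250:360,130:260]
    cv2.imwrite(f"pics/{n}7.png",cv2.resize(a[:,:,::-1],None,fx=5,fy=5,interpolation=2))
E
```

```text
t 21.45 p [0.5286 0.315  0.0888] jaw -39.0 tilt [0.02 0.02] q [-0.54  0.75 -0.1   1.97  0.16  0.42 -1.44] F [ 0.1  0.6 -0.3] w 0.696
units dx,dy,dz [-0.016 -0.001  0.32 ] rz 0.001
 after turn: dx,dy,dz [-0.016 -0.001  0.32 ]
```

View pics/side7.png

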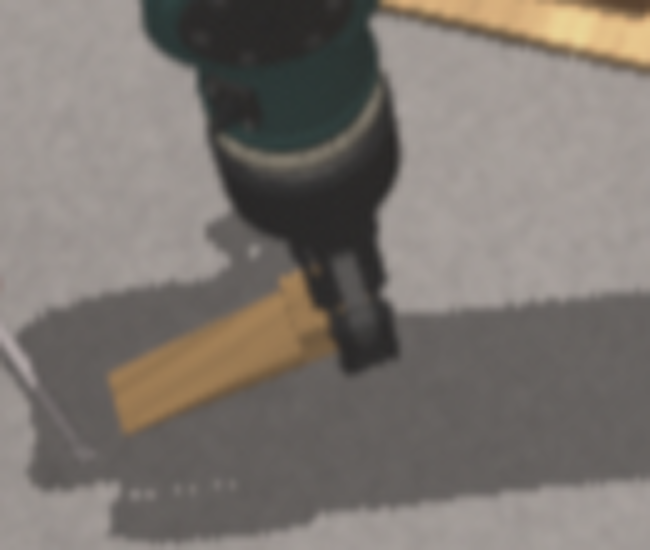

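Request:
drive_tool:
  moves:
    - {"dx":0,"dy":0,"dz":0.2,"rx":0,"ry":0,"rz":0}
    - {"dx":0,"dy":0,"dz":0.1,"rx":0,"ry":0,"rz":0}
    - {"dx":0,"dy":0,"dz":0,"rx":0,"ry":0,"rz":0}

```text
t: 21.85
tool_pos: [0.5281, 0.3145, 0.0762]
tool_rot: [2.835, 1.353, -0.002]
force: [0.3, 0.9, 0.1]
grip_width: 0.7
```

Request:
drive_tool:
  moves:
    - {"dx":0,"dy":0,"dz":0,"rx":0,"ry":0,"rz":0}
    - {"dx":0,"dy":0,"dz":0,"rx":0,"ry":0,"rz":0}
    - {"dx":0,"dy":0,"dz":0,"rx":0,"ry":0,"rz":0}
    - {"dx":0,"dy":0,"dz":0,"rx":0,"ry":0,"rz":0}
    - {"dx":0,"dy":0,"dz":0,"rx":0,"ry":0,"rz":0}
    - {"dx":0,"dy":0,"dz":0,"rx":0,"ry":0,"rz":0}
    - {"dx":0,"dy":0,"dz":0,"rx":0,"ry":0,"rz":0}
    - {"dx":0,"dy":0,"dz":0,"rx":0,"ry":0,"rz":0}
  gripper: 5
  squeeze: 80

```text
t: 22.65
tool_pos: [0.5286, 0.315, 0.0771]
tool_rot: [-2.835, -1.353, -0.001]
force: [0.1, 0.2, 5.5]
grip_width: 0.333
```

```bash
python3 m.py .5282 .3145 .076 -39
```

```text
t 22.65 p [0.5286 0.315  0.0771] jaw -39.0 tilt [0.03 0.03] q [-0.55  0.77 -0.09  1.97  0.16  0.4  -1.44] F [0.1 0.2 5.5] w 0.333
units dx,dy,dz [-0.017 -0.001  0.027] rz 0.002
 after turn: dx,dy,dz [-0.017 -0.001  0.027]
```

Request:
drive_tool:
  moves:
    - {"dx":0,"dy":0,"dz":-0.2,"rx":0,"ry":0,"rz":0}
    - {"dx":0,"dy":0,"dz":-0.5,"rx":0,"ry":0,"rz":0}
    - {"dx":0,"dy":0,"dz":-0.8,"rx":0,"ry":0,"rz":0}
    - {"dx":0,"dy":0,"dz":-0.9,"rx":0,"ry":0,"rz":0}
    - {"dx":0,"dy":0,"dz":-0.9,"rx":0,"ry":0,"rz":0}
    - {"dx":0,"dy":0,"dz":-0.7,"rx":0,"ry":0,"rz":0}
    - {"dx":0,"dy":0,"dz":-0.3,"rx":0,"ry":0,"rz":0}
    - {"dx":0,"dy":0,"dz":0,"rx":0,"ry":0,"rz":0}

```text
t: 23.45
tool_pos: [0.529, 0.315, 0.2502]
tool_rot: [-2.835, -1.352, -0.005]
force: [-0.2, -0.2, -1.2]
grip_width: 0.338
```

```bash
python3 m.py .6046 -.0844 .24 14.2
```

```text
t 23.45 p [0.529  0.315  0.2502] jaw -39.0 tilt [0.15 0.09] q [-0.51  0.52 -0.15  1.9   0.11  0.72 -1.4 ] F [-0.2 -0.2 -1.2] w 0.338
units dx,dy,dz [-6.57   7.753  0.243] rz -8.867
 after turn: dx,dy,dz [-10.144  -0.617   0.224]
```

Request:
drive_tool:
  moves:
    - {"dx":0,"dy":0,"dz":0,"rx":0,"ry":0,"rz":-0.87}
    - {"dx":0,"dy":0,"dz":0,"rx":0,"ry":0,"rz":-1}
    - {"dx":0,"dy":0,"dz":0,"rx":0,"ry":0,"rz":-1}
    - {"dx":0,"dy":0,"dz":0,"rx":0,"ry":0,"rz":-1}
    - {"dx":0,"dy":0,"dz":0,"rx":0,"ry":0,"rz":-1}
    - {"dx":0,"dy":0,"dz":0,"rx":0,"ry":0,"rz":-1}
    - {"dx":0,"dy":0,"dz":0,"rx":0,"ry":0,"rz":-1}
    - {"dx":0,"dy":0,"dz":0,"rx":0,"ry":0,"rz":-1}
    - {"dx":0,"dy":0,"dz":0,"rx":0,"ry":0,"rz":-1}

```text
t: 24.35
tool_pos: [0.5273, 0.3138, 0.2461]
tool_rot: [-1.923, -2.482, 0.007]
force: [-0.4, 1.0, -0.6]
grip_width: 0.34
```

Request:
drive_tool:
  moves:
    - {"dx":-0.5,"dy":0,"dz":0,"rx":0,"ry":0,"rz":0}
    - {"dx":-1,"dy":-0.1,"dz":0,"rx":0,"ry":0,"rz":0}
    - {"dx":-1,"dy":-0.1,"dz":0,"rx":0,"ry":0,"rz":0}
    - {"dx":-1,"dy":-0.1,"dz":0,"rx":0,"ry":0,"rz":0}
    - {"dx":-1,"dy":-0.1,"dz":0,"rx":0,"ry":0,"rz":0}
    - {"dx":-1,"dy":-0.1,"dz":0,"rx":0,"ry":0,"rz":0}
    - {"dx":-1,"dy":-0.1,"dz":0,"rx":0,"ry":0,"rz":0}
    - {"dx":-1,"dy":0,"dz":0,"rx":0,"ry":0,"rz":0}
    - {"dx":-1,"dy":0,"dz":0,"rx":0,"ry":0,"rz":0}
    - {"dx":-1,"dy":0,"dz":0,"rx":0,"ry":0,"rz":0}

```text
t: 25.35
tool_pos: [0.5974, -0.0612, 0.2462]
tool_rot: [-1.927, -2.477, 0.003]
force: [0.1, 0.0, -0.5]
grip_width: 0.34
```

Request:
drive_tool:
  moves:
    - {"dx":-0.6,"dy":0,"dz":0,"rx":0,"ry":0,"rz":0}
    - {"dx":0,"dy":0,"dz":0,"rx":0,"ry":0,"rz":0}
    - {"dx":0,"dy":0,"dz":0,"rx":0,"ry":0,"rz":0}
    - {"dx":0,"dy":0,"dz":0,"rx":0,"ry":0,"rz":0}

```text
t: 25.75
tool_pos: [0.6036, -0.0809, 0.2475]
tool_rot: [-1.924, -2.48, 0.0]
force: [-1.4, -0.2, 0.8]
grip_width: 0.338
```

```bash
python3 m.py .6046 -.0844 .13 14.2
```

```text
t 25.75 p [ 0.6036 -0.0809  0.2475] jaw 14.4 tilt [-0.14  0.09] q [ 0.34  0.54 -0.4   1.91  0.3   0.75  0.03] F [-1.4 -0.2  0.8] w 0.338
units dx,dy,dz [-0.098  0.008  2.937] rz 0.029
 after turn: dx,dy,dz [-0.098  0.009  2.937]
```

Request:
drive_tool:
  moves:
    - {"dx":-0.1,"dy":0,"dz":0.4,"rx":0,"ry":0,"rz":0}
    - {"dx":0,"dy":0,"dz":0.6,"rx":0,"ry":0,"rz":0}
    - {"dx":0,"dy":0,"dz":0.7,"rx":0,"ry":0,"rz":0}
    - {"dx":0,"dy":0,"dz":0.7,"rx":0,"ry":0,"rz":0}
    - {"dx":0,"dy":0,"dz":0.4,"rx":0,"ry":0,"rz":0}
    - {"dx":0,"dy":0,"dz":0.1,"rx":0,"ry":0,"rz":0}
    - {"dx":0,"dy":0,"dz":0,"rx":0,"ry":0,"rz":0}
    - {"dx":0,"dy":0,"dz":0,"rx":0,"ry":0,"rz":0}

```text
t: 26.55
tool_pos: [0.6062, -0.0864, 0.1336]
tool_rot: [1.928, 2.479, 0.002]
force: [0.6, -0.4, -1.5]
grip_width: 0.337
```

```bash
python3 m.py .6046 -.0844 .092 14.2;python3 - <<'E'
from h import *
for n in("top","side"):
    p,d=camera(n);np.savez(n+"8.npz",p=p,d=d);X=cloud(n,d)
    a=p[120:240,190:320] if n=="top" else p[150:270,180:310]
    cv2.imwrite(f"pics/{n}8.png",cv2.resize(a[:,:,::-1],None,fx=5,fy=5,interpolation=2))
E
```

```text
t 26.55 p [ 0.6062 -0.0864  0.1336] jaw 14.3 tilt [ 0.11 -0.  ] q [ 0.29  0.7  -0.31  1.96  0.39  0.54 -0.05] F [ 0.6 -0.4 -1.5] w 0.337
units dx,dy,dz [ 0.059 -0.029  1.04 ] rz 0.009
 after turn: dx,dy,dz [ 0.059 -0.03   1.04 ]
```

View pics/top8.png

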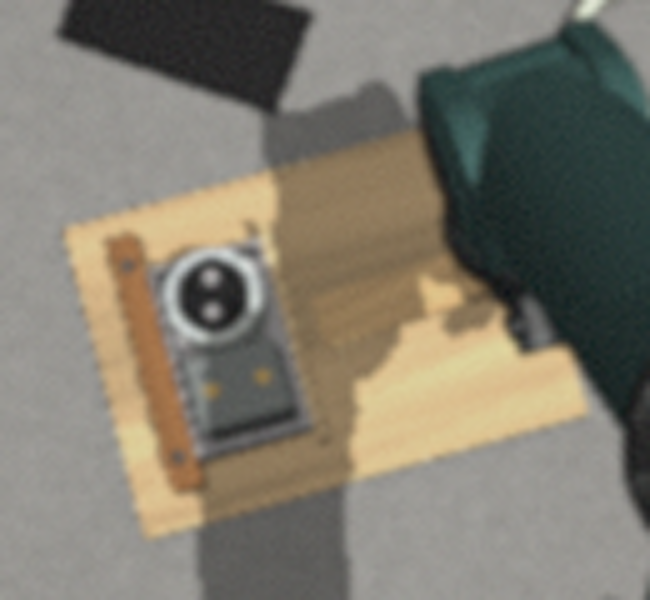

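View pics/side8.png

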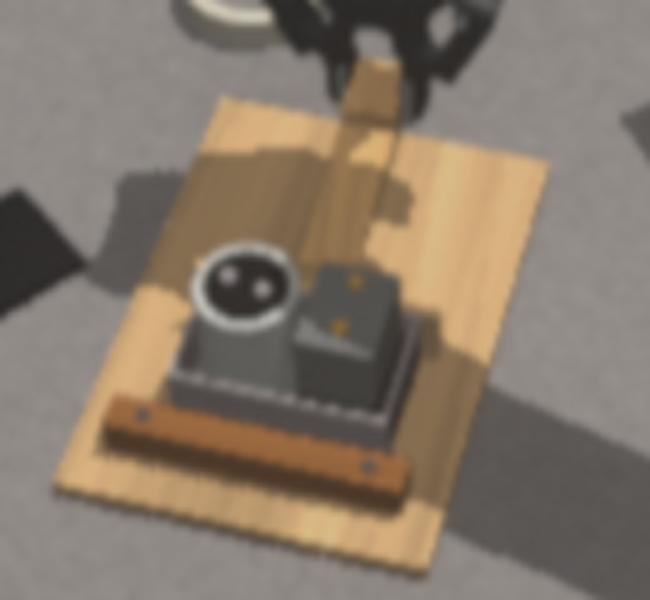

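```bash
cat > prof.py <<'E'
from h import *
bx=np.array([-.2453,.9694]);by=np.array([-.9694,-.2453]);O=np.array([.5645,.0741])
def cf(X):
    q=X[...,:2]-O
    return np.stack([q@bx,q@by,X[...,2]],-1)*1000
def prof(n,d,xl,xh,yl,yh,zl,zh,step=10):
    Q=cf(cloud(n,d))
    m=(Q[...,0]>xl)&(Q[...,0]<xh)&(Q[...,1]>yl)&(Q[...,1]<yh)&(Q[...,2]>zl)&(Q[...,2]<zh)
    P=Q[m]
    for a in np.arange(xl,xh,step):
        s=P[(P[:,0]>=a)&(P[:,0]<a+step)]
        if len(s)>2: print(n,a,len(s),"x",s[:,0].mean().round(1),"ymean",s[:,1].mean().round(1),"yr",s[:,1].min().round(1),s[:,1].max().round(1),"z",np.median(s[:,2]).round(1))
E
python3 - <<'E'
from prof import *
for n in("top","side"):
    d=np.load(n+"8.npz")["d"]
    prof(n,d,-160,-40,-40,40,35,90)
E
```

```text
top -160 7 x -153.5 ymean 15.5 yr 11.0 24.2 z 78.4
top -150 12 x -143.9 ymean 10.3 yr 2.6 14.7 z 86.7
top -140 39 x -135.1 ymean 0.5 yr -14.8 14.5 z 75.1
top -130 39 x -125.0 ymean 1.1 yr -15.3 14.1 z 73.1
top -120 37 x -114.9 ymean 0.1 yr -15.0 14.6 z 71.8
top -110 37 x -104.9 ymean 0.5 yr -15.2 15.3 z 69.8
top -100 37 x -95.0 ymean 0.8 yr -14.9 15.2 z 67.0
top -90 36 x -85.1 ymean 1.3 yr -14.6 15.4 z 65.6
top -80 36 x -75.1 ymean 0.2 yr -14.5 15.0 z 63.5
top -70 36 x -65.0 ymean 0.6 yr -14.2 15.5 z 61.6
top -60 21 x -57.0 ymean 0.6 yr -15.0 16.0 z 59.6
top -50 14 x -40.6 ymean 3.2 yr -37.9 39.1 z 59.1
side -160 35 x -156.0 ymean 5.0 yr -28.6 25.5 z 83.5
side -150 35 x -143.2 ymean 2.0 yr -15.5 14.1 z 84.3
side -140 46 x -135.7 ymean -0.7 yr -15.7 14.6 z 78.4
side -130 34 x -125.7 ymean 2.5 yr -14.3 15.3 z 75.1
side -120 46 x -115.7 ymean 1.1 yr -15.4 15.5 z 73.3
side -110 40 x -104.4 ymean 1.2 yr -14.5 15.8 z 72.3
side -100 41 x -94.8 ymean 1.0 yr -13.6 16.0 z 69.6
side -90 35 x -84.8 ymean 0.3 yr -14.5 16.0 z 67.3
side -80 40 x -75.1 ymean 2.4 yr -13.6 15.7 z 66.0
side -70 38 x -65.0 ymean 1.2 yr -12.9 15.0 z 64.6
side -60 17 x -58.0 ymean -2.7 yr -14.0 16.6 z 62.2
```

Request:
drive_tool:
  moves:
    - {"dx":0,"dy":0,"dz":0.2,"rx":0,"ry":0,"rz":0}
    - {"dx":0,"dy":0,"dz":0.3,"rx":0,"ry":0,"rz":0}
    - {"dx":0,"dy":0,"dz":0.3,"rx":0,"ry":0,"rz":0}
    - {"dx":0,"dy":0,"dz":0.1,"rx":0,"ry":0,"rz":0}
    - {"dx":0,"dy":0,"dz":0,"rx":0,"ry":0,"rz":0}
    - {"dx":0,"dy":0,"dz":0,"rx":0,"ry":0,"rz":0}

```text
t: 27.25
tool_pos: [0.6054, -0.0865, 0.0964]
tool_rot: [-1.929, -2.479, 0.0]
force: [-0.1, -0.4, -1.0]
grip_width: 0.337
```

Request:
drive_tool:
  moves:
    - {"dx":0,"dy":0,"dz":0.06,"rx":0,"ry":0,"rz":0}
    - {"dx":0,"dy":0,"dz":0,"rx":0,"ry":0,"rz":0}
    - {"dx":0,"dy":0,"dz":0,"rx":0,"ry":0,"rz":0}

```text
t: 27.55
tool_pos: [0.6056, -0.0867, 0.0945]
tool_rot: [1.929, 2.479, 0.0]
force: [-1.0, 0.4, -0.4]
grip_width: 0.34
```

Request:
drive_tool:
  moves:
    - {"dx":0,"dy":0,"dz":0.05,"rx":0,"ry":0,"rz":0}
    - {"dx":0,"dy":0,"dz":0,"rx":0,"ry":0,"rz":0}
    - {"dx":0,"dy":0,"dz":0,"rx":0,"ry":0,"rz":0}

```text
t: 27.85
tool_pos: [0.6054, -0.0867, 0.0923]
tool_rot: [-1.929, -2.479, 0.0]
force: [-0.0, 0.5, -0.5]
grip_width: 0.336
```

Request:
drive_tool:
  moves:
    - {"dx":0,"dy":0,"dz":0.05,"rx":0,"ry":0,"rz":0}
    - {"dx":0,"dy":0,"dz":0,"rx":0,"ry":0,"rz":0}
    - {"dx":0,"dy":0,"dz":0,"rx":0,"ry":0,"rz":0}

```text
t: 28.15
tool_pos: [0.6054, -0.0866, 0.0902]
tool_rot: [-1.929, -2.479, 0.0]
force: [-0.2, 0.4, -0.7]
grip_width: 0.337
```

Request:
drive_tool:
  moves:
    - {"dx":0,"dy":0,"dz":0.03,"rx":0,"ry":0,"rz":0}
    - {"dx":0,"dy":0,"dz":0,"rx":0,"ry":0,"rz":0}
    - {"dx":0,"dy":0,"dz":0,"rx":0,"ry":0,"rz":0}

```text
t: 28.45
tool_pos: [0.6056, -0.0866, 0.0891]
tool_rot: [1.929, 2.479, 0.0]
force: [-1.0, 0.2, -0.9]
grip_width: 0.335
```

```bash
python3 m.py .6046 -.0844 .089 14.2
```

```text
t 28.45 p [ 0.6056 -0.0866  0.0891] jaw 14.2 tilt [ 0.01 -0.  ] q [ 0.26  0.76 -0.27  1.97  0.43  0.46 -0.08] F [-1.   0.2 -0.9] w 0.335
units dx,dy,dz [ 0.06  -0.01   0.003] rz 0.006
 after turn: dx,dy,dz [ 0.06  -0.01   0.003]
```

Request:
drive_tool:
  moves:
    - {"dx":0,"dy":0,"dz":0.03,"rx":0,"ry":0,"rz":0}
    - {"dx":0,"dy":0,"dz":0,"rx":0,"ry":0,"rz":0}
    - {"dx":0,"dy":0,"dz":0,"rx":0,"ry":0,"rz":0}

```text
t: 28.75
tool_pos: [0.6056, -0.0866, 0.0891]
tool_rot: [1.929, 2.479, -0.0]
force: [-1.7, -0.4, 7.5]
grip_width: 0.34
```

Request:
drive_tool:
  moves:
    - {"dx":0,"dy":0,"dz":0.03,"rx":0,"ry":0,"rz":0}
    - {"dx":0,"dy":0,"dz":0,"rx":0,"ry":0,"rz":0}
    - {"dx":0,"dy":0,"dz":0,"rx":0,"ry":0,"rz":0}

```text
t: 29.05
tool_pos: [0.6056, -0.0866, 0.089]
tool_rot: [1.929, 2.479, -0.001]
force: [-4.5, -0.6, 16.1]
grip_width: 0.334
```

Request:
drive_tool:
  moves:
    - {"dx":0,"dy":0,"dz":-0.04,"rx":0,"ry":0,"rz":0}
    - {"dx":0.15,"dy":0,"dz":0,"rx":0,"ry":0,"rz":0}
    - {"dx":0.2,"dy":0,"dz":0,"rx":0,"ry":0,"rz":0}
    - {"dx":0.2,"dy":0,"dz":0,"rx":0,"ry":0,"rz":0}
    - {"dx":0.2,"dy":0,"dz":0,"rx":0,"ry":0,"rz":0}
    - {"dx":0.2,"dy":0,"dz":0,"rx":0,"ry":0,"rz":0}
    - {"dx":0.1,"dy":0,"dz":0,"rx":0,"ry":0,"rz":0}
    - {"dx":0,"dy":0,"dz":0,"rx":0,"ry":0,"rz":0}
    - {"dx":0,"dy":0,"dz":0,"rx":0,"ry":0,"rz":0}

```text
t: 29.95
tool_pos: [0.5961, -0.0454, 0.0891]
tool_rot: [1.927, 2.479, 0.002]
force: [0.3, -1.7, 6.6]
grip_width: 0.333
```

```bash
python3 m.py .5864 -.0105 .089 14.2;python3 - <<'E'
from prof import *
for n in("top","side"):
    p,d=camera(n);np.savez(n+"9.npz",p=p,d=d)
    prof(n,d,-120,-40,-40,40,14,45)
E
```

```text
t 29.95 p [ 0.5961 -0.0454  0.0891] jaw 14.3 tilt [ 0.12 -0.01] q [ 0.18  0.75 -0.25  2.01  0.42  0.43 -0.15] F [ 0.3 -1.7  6.6] w 0.333
units dx,dy,dz [ 0.905 -0.02   0.001] rz 0.011
 after turn: dx,dy,dz [ 0.905 -0.021  0.001]
top -120 6 x -114.4 ymean 21.8 yr 18.4 25.3 z 15.4
top -110 13 x -104.7 ymean 14.5 yr 7.2 21.2 z 19.1
top -100 26 x -93.7 ymean 7.3 yr -13.3 36.3 z 29.6
top -90 51 x -84.8 ymean 0.2 yr -39.1 37.6 z 28.2
top -80 47 x -75.1 ymean 0.5 yr -39.3 39.4 z 25.6
top -70 45 x -65.0 ymean -0.8 yr -36.9 27.9 z 25.1
top -60 45 x -55.2 ymean -2.9 yr -39.9 37.4 z 22.2
top -50 40 x -45.4 ymean -1.1 yr -39.7 32.7 z 19.7
side -120 65 x -116.1 ymean 5.0 yr -39.0 39.8 z 29.7
side -110 42 x -104.7 ymean 5.9 yr -36.7 39.2 z 17.2
side -100 81 x -95.7 ymean -0.3 yr -38.7 37.3 z 32.0
side -90 37 x -85.6 ymean -0.5 yr -30.6 39.0 z 31.0
side -80 8 x -76.5 ymean -0.9 yr -15.2 38.1 z 27.4
```

Request:
drive_tool:
  moves:
    - {"dx":0.1,"dy":-0.01,"dz":0,"rx":0,"ry":0,"rz":0}
    - {"dx":0.1,"dy":0,"dz":0,"rx":0,"ry":0,"rz":0}
    - {"dx":0.1,"dy":0,"dz":0,"rx":0,"ry":0,"rz":0}
    - {"dx":0,"dy":0,"dz":0,"rx":0,"ry":0,"rz":0}

```text
t: 30.45
tool_pos: [0.5933, -0.0363, 0.0891]
tool_rot: [1.929, 2.475, -0.001]
force: [1.1, -5.1, 5.8]
grip_width: 0.34
```

Request:
drive_tool:
  moves:
    - {"dx":0.1,"dy":0,"dz":0,"rx":0,"ry":0,"rz":0}
    - {"dx":0.1,"dy":0,"dz":0,"rx":0,"ry":0,"rz":0}
    - {"dx":0,"dy":0,"dz":0,"rx":0,"ry":0,"rz":0}
    - {"dx":0,"dy":0,"dz":0,"rx":0,"ry":0,"rz":0}

```text
t: 30.85
tool_pos: [0.5916, -0.0306, 0.0891]
tool_rot: [1.93, 2.472, -0.003]
force: [1.8, -7.8, 5.4]
grip_width: 0.334
```

```bash
cat > lift.py <<'E'
from prof import *
import sys
k=sys.argv[1]
for n in("top","side"):
    p,d=camera(n);np.savez(n+k+".npz",p=p,d=d)
    Q=cf(cloud(n,d))
    def st(nm,xl,xh,yl,yh,zl,zh):
        P=Q[(Q[...,0]>xl)&(Q[...,0]<xh)&(Q[...,1]>yl)&(Q[...,1]<yh)&(Q[...,2]>zl)&(Q[...,2]<zh)]
        if len(P)>2:print(n,nm,len(P),"z",np.median(P[:,2]).round(2),"x",P[:,0].min().round(1),P[:,0].max().round(1))
    st("front rim",-44,-30,-68,68,54,72);st("front rim y-",-44,-30,-68,-20,54,72);st("front rim y+",-44,-30,20,68,54,72)
    st("back rim",30,40,-60,60,52,70)
    a=p[120:240,190:320] if n=="top" else p[150:270,180:310]
    cv2.imwrite(f"pics/{n}{k}.png",cv2.resize(a[:,:,::-1],None,fx=5,fy=5,interpolation=2))
    # tops: plane fit
    P=Q[(np.abs(Q[...,0])<26)&(np.abs(Q[...,1])<52)&(Q[...,2]>95)&(Q[...,2]<115)]
    if len(P)>20:
        for nm,s in(("can",P[P[:,1]<4]),("bat",P[P[:,1]>9])):
            if len(s)<15: continue
            A=np.c_[s[:,:2],np.ones(len(s))];c=np.linalg.lstsq(A,s[:,2],rcond=None)[0];print(n,nm,"top slope x,y,z0",c.round(3),"ctr",s.mean(0).round(1))
E
python3 m.py .5864 -.0105 .089 14.2;python3 lift.py 10
```

```text
t 30.85 p [ 0.5916 -0.0306  0.0891] jaw 14.0 tilt [ 0.16 -0.28] q [ 0.14  0.75 -0.24  2.02  0.42  0.42 -0.18] F [ 1.8 -7.8  5.4] w 0.334
units dx,dy,dz [ 0.519 -0.005 -0.001] rz -0.027
 after turn: dx,dy,dz [ 0.519 -0.003 -0.001]
top front rim 124 z 60.64 x -38.4 -30.0
top front rim y- 43 z 61.22 x -38.4 -30.1
top front rim y+ 42 z 60.06 x -38.2 -30.0
top back rim 56 z 59.61 x 30.9 37.7
top can top slope x,y,z0 [ 0.00000e+00 -1.00000e-03  1.01055e+02] ctr [  1.8 -24.5 101.1]
top bat top slope x,y,z0 [-1.10000e-02 -2.10000e-02  1.01015e+02] ctr [  0.7  29.5 100.4]
side front rim 43 z 62.44 x -40.1 -30.2
side front rim y- 5 z 63.52 x -37.4 -33.4
side front rim y+ 29 z 62.02 x -40.1 -30.2
side back rim 145 z 59.76 x 31.4 38.6
side can top slope x,y,z0 [-3.20000e-02 -2.00000e-02  1.02841e+02] ctr [  3.3 -23.4 103.2]
side bat top slope x,y,z0 [-2.60000e-02 -4.10000e-02  1.03817e+02] ctr [  1.5  30.4 102.5]
```

Request:
drive_tool:
  moves:
    - {"dx":0.1,"dy":0,"dz":0,"rx":0,"ry":0,"rz":0}
    - {"dx":0.1,"dy":0,"dz":0,"rx":0,"ry":0,"rz":0}
    - {"dx":0.1,"dy":0,"dz":0,"rx":0,"ry":0,"rz":0}
    - {"dx":0,"dy":0,"dz":0,"rx":0,"ry":0,"rz":0}
    - {"dx":0,"dy":0,"dz":0,"rx":0,"ry":0,"rz":0}

```text
t: 31.45
tool_pos: [0.5886, -0.019, 0.0891]
tool_rot: [1.93, 2.472, -0.004]
force: [1.9, -7.6, 5.8]
grip_width: 0.336
```

```bash
python3 m.py .5864 -.0105 .089 14.2;python3 lift.py 11
```

```text
t 31.45 p [ 0.5886 -0.019   0.0891] jaw 14.0 tilt [ 0.15 -0.28] q [ 0.12  0.74 -0.24  2.03  0.42  0.42 -0.2 ] F [ 1.9 -7.6  5.8] w 0.336
units dx,dy,dz [ 0.218 -0.002  0.001] rz -0.028
 after turn: dx,dy,dz [ 0.218 -0.002  0.001]
top front rim 118 z 63.34 x -37.9 -30.0
top front rim y- 40 z 63.28 x -37.9 -30.3
top front rim y+ 42 z 63.59 x -37.7 -30.1
top back rim 58 z 59.58 x 30.7 38.8
top can top slope x,y,z0 [-2.60000e-02 -8.00000e-03  1.02186e+02] ctr [  3.  -24.4 102.3]
top bat top slope x,y,z0 [-3.60000e-02 -1.80000e-02  1.01982e+02] ctr [  1.6  29.6 101.4]
side front rim 46 z 64.15 x -39.1 -30.1
side front rim y- 6 z 64.98 x -38.4 -31.8
side front rim y+ 30 z 63.91 x -39.1 -30.1
side back rim 144 z 59.35 x 30.0 39.7
side can top slope x,y,z0 [-6.00000e-02 -3.00000e-03  1.04418e+02] ctr [  4.3 -23.3 104.2]
side bat top slope x,y,z0 [-4.90000e-02 -1.90000e-02  1.04138e+02] ctr [  1.8  30.2 103.5]
```

View pics/side11.png

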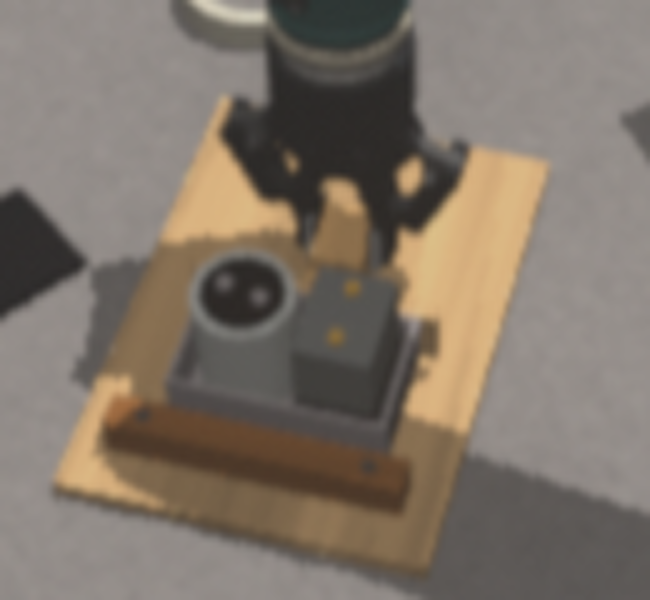

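Request:
drive_tool:
  moves:
    - {"dx":0.1,"dy":0,"dz":0,"rx":0,"ry":0,"rz":0}
    - {"dx":0.1,"dy":0,"dz":0,"rx":0,"ry":0,"rz":0}
    - {"dx":0,"dy":0,"dz":0,"rx":0,"ry":0,"rz":0}
    - {"dx":0,"dy":0,"dz":0,"rx":0,"ry":0,"rz":0}
    - {"dx":0,"dy":0,"dz":0,"rx":0,"ry":0,"rz":0}

```text
t: 32.05
tool_pos: [0.5866, -0.0112, 0.0891]
tool_rot: [1.93, 2.472, -0.004]
force: [1.9, -7.7, 7.4]
grip_width: 0.341
```

```bash
python3 m.py .5864 -.0105 .089 14.2;python3 lift.py 12
```

```text
t 32.05 p [ 0.5866 -0.0112  0.0891] jaw 14.0 tilt [ 0.15 -0.28] q [ 0.11  0.74 -0.23  2.03  0.42  0.41 -0.21] F [ 1.9 -7.7  7.4] w 0.341
units dx,dy,dz [ 0.018 -0.001  0.002] rz -0.028
 after turn: dx,dy,dz [ 0.018 -0.001  0.002]
top front rim 116 z 65.1 x -37.9 -30.1
top front rim y- 37 z 65.15 x -37.4 -30.2
top front rim y+ 41 z 65.37 x -37.3 -30.2
top back rim 54 z 58.6 x 30.1 39.5
top can top slope x,y,z0 [-5.00000e-02 -1.90000e-02  1.02734e+02] ctr [  3.8 -24.1 103. ]
top bat top slope x,y,z0 [-7.40000e-02 -3.40000e-02  1.03467e+02] ctr [  1.9  29.5 102.3]
side front rim 42 z 65.56 x -38.4 -30.0
side front rim y- 5 z 65.29 x -36.6 -32.2
side front rim y+ 29 z 65.91 x -38.4 -30.0
side back rim 147 z 59.48 x 30.0 39.6
side can top slope x,y,z0 [-8.70000e-02 -2.80000e-02  1.04671e+02] ctr [  5.2 -23.  104.9]
side bat top slope x,y,z0 [-5.70000e-02 -4.70000e-02  1.05784e+02] ctr [  2.7  30.4 104.2]
```

View pics/side12.png

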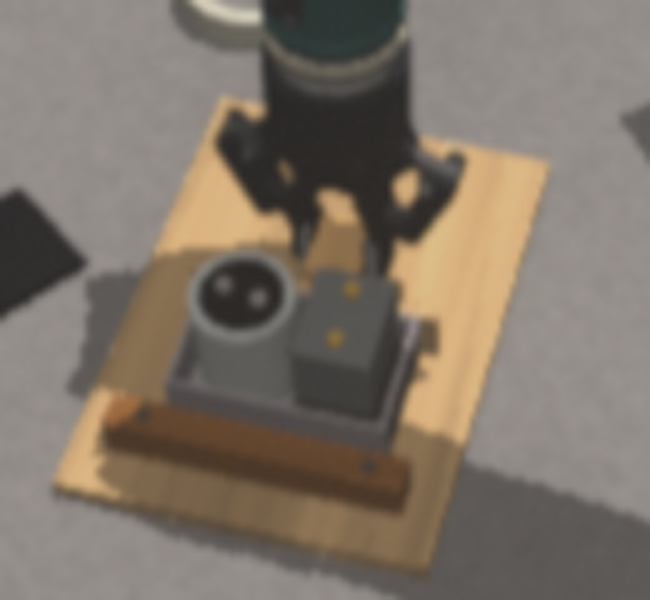

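View pics/top12.png

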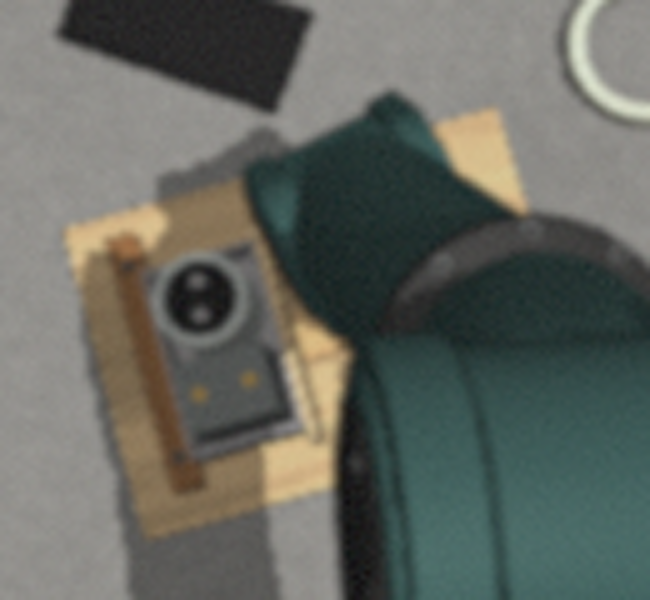

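Request:
drive_tool:
  moves:
    - {"dx":0,"dy":0,"dz":0,"rx":0,"ry":0,"rz":0}
    - {"dx":0,"dy":0,"dz":0,"rx":0,"ry":0,"rz":0}
    - {"dx":0,"dy":0,"dz":0,"rx":0,"ry":0,"rz":0}
    - {"dx":0,"dy":0,"dz":0,"rx":0,"ry":0,"rz":0}
    - {"dx":0,"dy":0,"dz":0,"rx":0,"ry":0,"rz":0}

```text
t: 32.65
tool_pos: [0.5866, -0.0112, 0.0891]
tool_rot: [1.93, 2.472, -0.004]
force: [2.2, -7.6, 6.3]
grip_width: 0.337
```

```bash
python3 lift.py 13
python3 - <<'E'
from h import *
a=np.load("side0.npz");b=np.load("side13.npz")
X,Y=cloud("side",a["d"]),cloud("side",b["d"])
for nm,(u0,v0,u1,v1) in dict(phone=(135,185,200,230),tape=(212,130,250,162),glue=(285,75,312,120),driver=(95,270,150,345)).items():
    A=a["d"][v0:v1,u0:u1];B=b["d"][v0:v1,u0:u1];print(nm,"depth change >6mm px:",int((np.abs(A-B)>.006).sum()),"of",A.size)
cv2.imwrite("pics/full13.png",b["p"][:,:,::-1])
E
```

```text
top front rim 115 z 64.17 x -37.5 -30.0
top front rim y- 39 z 64.67 x -37.4 -30.1
top front rim y+ 39 z 63.72 x -37.3 -30.1
top back rim 56 z 59.44 x 30.1 39.0
top can top slope x,y,z0 [-4.70000e-02 -2.90000e-02  1.02393e+02] ctr [  3.8 -24.2 102.9]
top bat top slope x,y,z0 [-6.50000e-02 -1.80000e-02  1.02812e+02] ctr [  2.1  29.3 102.1]
side front rim 40 z 65.82 x -37.6 -30.5
side front rim y- 6 z 66.6 x -34.9 -31.5
side front rim y+ 27 z 65.58 x -37.6 -30.5
side back rim 141 z 60.05 x 30.0 39.8
side can top slope x,y,z0 [-1.00000e-01 -1.30000e-02  1.05003e+02] ctr [  5.  -23.3 104.8]
side bat top slope x,y,z0 [-7.40000e-02 -2.80000e-02  1.05288e+02] ctr [  2.8  30.1 104.2]
phone depth change >6mm px: 253 of 2925
tape depth change >6mm px: 698 of 1216
glue depth change >6mm px: 279 of 1215
driver depth change >6mm px: 149 of 4125
```

View pics/full13.png

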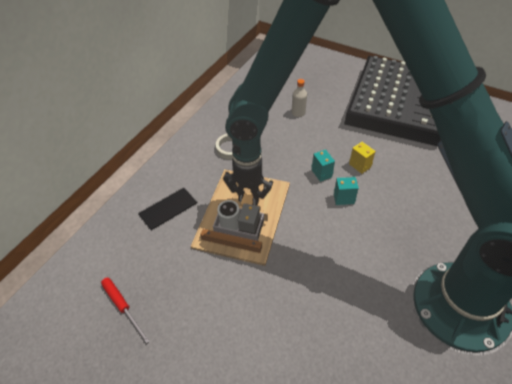

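```bash
python3 -c "
from cell import sign_off;print(sign_off())"
```

```text
the job is handed in; nothing more can be done
None
```

The battery and can are packed in the case, and the wedge is holding its front up by about 4 mm. I handed the job in at about 33 s, with the gripper still on the wedge and pushing with about 8 N.

**Packing:** Both went in side by side, and after release their tops were at z = 0.100 m, the height expected for standing on the case floor. They now lean only with the case.

**Lift:** By the wedge travel, the front edge is up about 5.6 mm and the front feet about 3.9 mm. I didn't see the feet themselves. The depth checks gave:

| Check | Reading |
|---|---|
| Front rim rise | 4 to 6 mm, varying by camera and picture |
| Slope of battery and can tops | mostly 0.05 to 0.09, where about 0.07 would match 4 mm |
| Left against right side of the front rim | within about 1 mm, at the noise level |
| Back rim | about 60 mm, as at rest |

**Bystanders:** The phone, tape, glue bottle, screwdriver and coloured look-alikes are in the same places in the last picture. My automatic depth comparison disagreed, flagging changed pixels at all four bystanders. I put that down to edge noise, plus the arm partly hiding the tape, because the picture shows no movement.

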